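# Restock a vending tray behind the old stock

### The job

Restock the vending tray: each of its four lanes has one old product left at the front, so find the new one of the same product among the goods on the bench and stand it upright in that lane, close behind the old one (at most about 4 cm of gap) and squarely in line with the lane. Set each down gently rather than dropping it, do not push the old stock out of place, and leave the wide can, which is not sold from this tray, where it stands.

Things in the scene. Friction and masses are not known exactly. Their poses are not given: they have to be found in the camera images.
- tray: fixed dark vending tray, 500 mm deep (x) by 380 wide (y), four belt lanes side by side. Origin: centre of underside; x runs along the lanes from the front (price rail, near the robot) to the back (drives, 90 mm high, in the last 65 mm). Lane centres y = -141, -47, 47, 141 mm; belts, which stand still, at z = 30 mm; dividers and sides 4 mm thick, tops at z = 46 mm; front rail top z = 38 mm.
- old_can: old stock: slim drinks can of plain aluminium with a ring-pull lid, 53 mm diameter, 134 mm tall; stands upright near the front end of one lane (any of the four; read it), in the middle of its width. Its x axis points along the lane, away from the tray's front, so +x of it is 'behind'. Origin: centre of its underside.
- old_carton: old stock: small drinks carton of pale card, a brick 38 mm (its x) by 58 mm (its y), 100 mm tall; stands upright near the front end of one lane (any of the four; read it), in the middle of its width. Its x axis points along the lane, away from the tray's front, so +x of it is 'behind'. Origin: centre of its underside.
- old_pot: old stock: round white dessert pot with a foil lid, 62 mm diameter over the upper 38 mm (55 mm below that), 68 mm tall; stands upright near the front end of one lane (any of the four; read it), in the middle of its width. Its x axis points along the lane, away from the tray's front, so +x of it is 'behind'. Origin: centre of its underside.
- old_tub: old stock: rectangular white meal tub with straight sides and film over tan food, 90 mm (its x) by 62 mm (its y), 62 mm tall; stands upright near the front end of one lane (any of the four; read it), in the middle of its width. Its x axis points along the lane, away from the tray's front, so +x of it is 'behind'. Origin: centre of its underside.
- new_can: new stock: slim drinks can of plain aluminium with a ring-pull lid, 53 mm diameter, 134 mm tall, about 270 g, loose, upright on the bench among other goods; the same product as old_can. Origin: centre of its underside. Firm: may be gripped across its sides near the top.
- new_carton: new stock: small drinks carton of pale card, a brick 38 mm (its x) by 58 mm (its y), 100 mm tall, about 220 g, loose, upright on the bench among other goods; the same product as old_carton. Turned anyhow within 1.2 rad; half a turn makes no difference. Origin: centre of its underside. Firm: may be gripped across its sides near the top.
- new_pot: new stock: round white dessert pot with a foil lid, 62 mm diameter over the upper 38 mm (55 mm below that), 68 mm tall, about 160 g, loose, upright on the bench among other goods; the same product as old_pot. Origin: centre of its underside. Firm: may be gripped across its sides near the top.
- new_tub: new stock: rectangular white meal tub with straight sides and film over tan food, 90 mm (its x) by 62 mm (its y), 62 mm tall, about 240 g, loose, upright on the bench among other goods; the same product as old_tub. Turned anyhow within 0.35 rad; half a turn makes no difference. Origin: centre of its underside. Firm: may be gripped across its sides near the top.
- wide_can: ordinary drinks can, wider and lower than the slim one: 66 mm diameter, 115 mm tall, plain aluminium; stands on the bench among the new goods, not sold from this tray. Origin: centre of its underside.
Things that resemble listed ones, but are neither listed nor needed, are in the scene too. What is shaped like the new_carton but green or yellow is not meant.

How it is judged:
By the outcome, as a careful person would: the job done as asked, in the order asked, and still so for the second after the job is handed in, with the robot touching nothing.
It also fails if it takes over 112 s, if anything falls off the work surface, if the arm or the gripper's body presses on something with over 40 N, if the wrist force passes 120 N, or if a joint passes its speed limit or range.

### The arm

A 7-joint arm with a two-finger parallel gripper is mounted at the origin on the work surface. World frame = base frame: x ahead of the robot, y to its left, z up, the work surface at z = 0. Lengths are in mm, angles in rad, forces in N, time in s.
With the tool pointing down it reaches from about 425 to 825 mm from the base axis. Payload 3.6 kg.
Tool frame: the origin (TCP) lies between the finger pads; the fingertips stand 17 mm ahead of it and the grasp point (between the pads) lies 2 mm behind it; z points along the fingers, y is the direction in which the jaws open and shut (so a half turn about z gives the same grasp; the last joint's range is limited). The gripper opens to 85 mm and grips with 20 to 120 N. Pads are 22 mm wide; open, the fingers measure 114 mm over their backs; the gripper's body (76 mm by 85 mm) begins 54 mm behind the grasp point. The pads swing forward as they close: fully open they stand 13 mm farther back than shut.
Start: joints at [-1.258, 0.615, -0.013, 1.423, 0.008, 1.103, -0.04], TCP at [215.998, 613.033, 248.297] pointing down, gripper open.
Joint ranges: [-3.12, 3.12], [-0.3, 2.06], [-1.34, 1.32], [0.26, 2.42], [-1.36, 4.5], [0.01, 1.98], [-2.84, 2.84]. Speed limits (rad/s): [2.79, 2.79, 3.14, 3.14, 3.14, 3.14, 3.14].

### API

Orientations are given as a 3x3 rotation matrix whose columns are the frame's x, y, z axes.
In Python, from workcell import arm, get_image, spotter gives the robot as it stands.
- The arm moves only by the shell command python3 -m pendant 'ROWS' [OPENING] [FORCE]. ROWS is JSON, a list of rows, each a list of 2 entries, a list of its own where there are three numbers: the shift along the tool's x, y, z in m, then the turn, a rotation vector about the tool's x, y, z in degrees. In form: [[[x, y, z], [ax, ay, az]], ...]. A call has exactly 8 rows; each row shifts and turns the commanded pose from where the row before left it, along the tool's axes as they then stand; what a row does not reach is not made up. A row lasts 1/12 s, in which the tool goes at most 41.7 mm and 7.16 degrees, less where a joint would pass 70% of its speed; a pose out of reach is approached as far as the arm can. A call with a gripper value outside its range is refused whole. OPENING is the opening, from 0 (shut) to 1 (fully open), set as the call begins (- or left out, the last holds). The fingers move at their own pace and stop on an object; FORCE is the grip in N (left out, the last holds). Time passes only in rows, so rows that do not move let the fingers close, or fill a call up. It gives the time, the measured TCP pose, the force and the opening at its end, in the units of the state.
- arm.state(): the state, without advancing time (a new reading comes with each control period).
- get_image(name): name is "side" or "top" or "wrist"; returns a dict with "frame" (400x640x3 uint8, red, green, blue), "fx", "fy", "cx", "cy" (pixels), "camera_from_world" (4x4, takes a point from world to camera coordinates). Camera axes: x right, y down, z forward; pixel columns grow to the right and rows downward; lengths in mm; the calibration is good to about 2 mm. A picture is of the moment at which its call begins. There is no depth.
- arm.job_done(): hands the job in, once; it reports no verdict.
Trained networks look in the newest picture that a camera, given by its name, has taken for a name from the list of things; names that differ only in an ending like _2 or _b are one class to them, and where a whole thing is asked for, a point or a joint stands for the part that bears it (a point fixed in the world has none). Each returns a list of dicts, best first, with "confidence" (0 to 1); they miss things now and then, are a little off and sometimes report something else, mostly with a low value. They report only what shows in the picture. A call takes as long as a camera call. They do not tell look-alikes from the thing itself.
- spotter.boxes_of(camera, target): "box" ([left, top, right, bottom] in pixels, round what is visible of it).
The state is a dict: "clock": time; "joint_positions": joint angles; "joint_velocities": joint speeds; "tau": joint torques, N m; "tcp_pos": TCP position; "eef_rot": TCP orientation; "ft_force": force on the tool from outside, world axes, zero at the start; "ft_torque": the same for the moment, N m; "opening": opening from 0.0 (shut) to 1.0 (fully open).
Only numpy, scipy, OpenCV 4.12 (cv2) and the standard library are available. Lean on these libraries where they do the work, as an engineer would, in place of code of your own. Each camera call takes 0.05 s, during which the arm holds its last target.

## Working session

There is one attempt and no reset: what is moved stays moved. The work goes in short steps, Python scripts to look and compute and a shell command to move; the robot and the scene stay as the last step left them, time stands still between calls to the robot, and variables do not carry over. Pictures are saved under pics/ and viewed, and the job is handed in when it is done.

```bash
mkdir -p pics; ls
python3 - <<'E'
from workcell import arm,get_image,spotter
import cv2,json,numpy as np
s=arm.state();print({k:np.round(v,3).tolist() for k,v in s.items()})
for n in("side","top","wrist"):
    d=get_image(n);cv2.imwrite(f"pics/{n}0.png",d["frame"][:,:,::-1]);print(n,d["fx"],d["fy"],d["cx"],d["cy"],np.round(d["camera_from_world"],3).tolist())
E
```

```text
pics
{'clock': 0.0, 'joint_positions': [-1.258, 0.616, -0.013, 1.425, 0.008, 1.103, -0.04], 'joint_velocities': [0.001, 0.0, -0.001, -0.002, 0.0, -0.001, -0.0], 'tau': [0.0, -46.921, 0.259, -17.103, 0.01, 0.01, 0.0], 'tcp_pos': [215.795, 612.352, 247.122], 'eef_rot': [[-0.943, 0.332, -0.001], [0.332, 0.943, -0.002], [-0.0, -0.003, -1.0]], 'ft_force': [-0.077, -0.903, 0.055], 'ft_torque': [-0.016, 0.019, 0.023], 'opening': 0.998}
side 506.48463455316625 506.48463455316625 327.13797708998567 198.5054665982911 [[0.702, -0.711, 0.019, -355.702], [-0.49, -0.503, -0.712, 268.18], [0.516, 0.49, -0.702, 951.91], [0.0, 0.0, 0.0, 1.0]]
top 429.86406439519493 429.86406439519493 323.1749682573852 195.35063368313058 [[0.028, -0.999, 0.02, -48.285], [-0.986, -0.031, -0.161, 462.164], [0.161, -0.016, -0.987, 1013.886], [0.0, 0.0, 0.0, 1.0]]
wrist 312.14922883779917 312.14922883779917 316.3494856158662 190.077420455052 [[0.332, 0.943, -0.003, -648.729], [0.899, -0.315, 0.305, -39.507], [0.286, -0.104, -0.952, 380.642], [0.0, 0.0, 0.0, 1.0]]
```

View pics/top0.png

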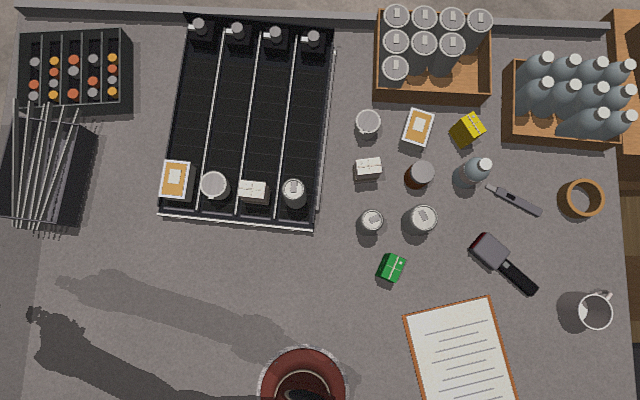

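View pics/side0.png

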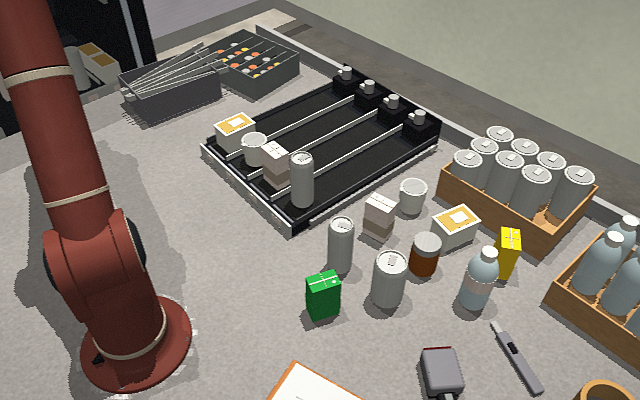

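View pics/wrist0.png

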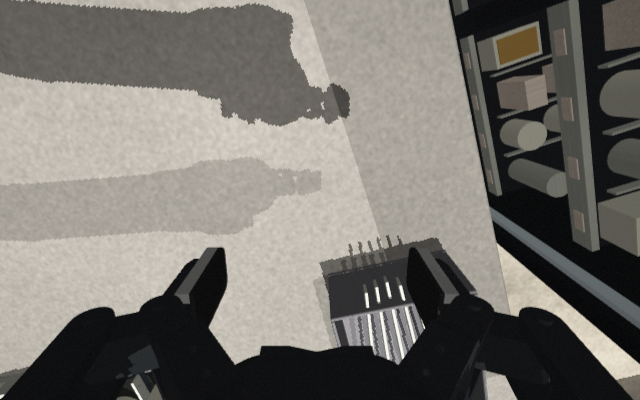

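Run:
```python
from workcell import spotter
for c in("top","side"):
  for t in["tray","old_can","old_carton","old_pot","old_tub","new_can","new_carton","new_pot","new_tub","wide_can"]:
    print(c,t,[([round(x) for x in d["box"]],round(d["confidence"],2)) for d in spotter.boxes_of(c,t)])
```

```text
top tray [([351, 111, 380, 140], 0.63), ([157, 13, 335, 235], 0.61)]
top old_can [([278, 179, 308, 210], 0.58)]
top old_carton [([240, 183, 271, 206], 0.55)]
top old_pot [([198, 170, 232, 197], 0.6)]
top old_tub [([160, 160, 199, 203], 0.59)]
top new_can [([355, 210, 385, 236], 0.61)]
top new_carton [([452, 111, 482, 148], 0.72), ([375, 254, 405, 284], 0.64)]
top new_pot [([354, 110, 383, 138], 0.59)]
top new_tub [([398, 108, 432, 154], 0.75)]
top wide_can [([404, 205, 440, 235], 0.75)]
side tray [([198, 64, 439, 236], 0.74)]
side old_can [([292, 151, 315, 206], 0.77)]
side old_carton [([263, 142, 290, 190], 0.8)]
side old_pot [([244, 131, 267, 167], 0.73)]
side old_tub [([213, 112, 254, 153], 0.96), ([291, 152, 317, 208], 0.44)]
side new_can [([328, 217, 356, 276], 0.95)]
side new_carton [([308, 271, 342, 322], 0.68), ([493, 226, 523, 278], 0.57)]
side new_pot [([398, 178, 428, 213], 0.83)]
side new_tub [([429, 202, 479, 252], 0.78)]
side wide_can [([372, 250, 410, 310], 0.61)]
```

Run:
```python
import cv2
t=cv2.imread("pics/top0.png");s=cv2.imread("pics/side0.png")
cv2.imwrite("pics/c1.png",cv2.resize(t[95:295,340:500],None,fx=3,fy=3,interpolation=cv2.INTER_CUBIC))
cv2.imwrite("pics/c2.png",cv2.resize(s[165:330,290:530],None,fx=3.3,fy=3.3,interpolation=cv2.INTER_CUBIC))
cv2.imwrite("pics/c3.png",cv2.resize(t[145:240,150:330],None,fx=4.4,fy=4.4,interpolation=cv2.INTER_CUBIC))
```

```text
(no output)
```

View pics/c1.png

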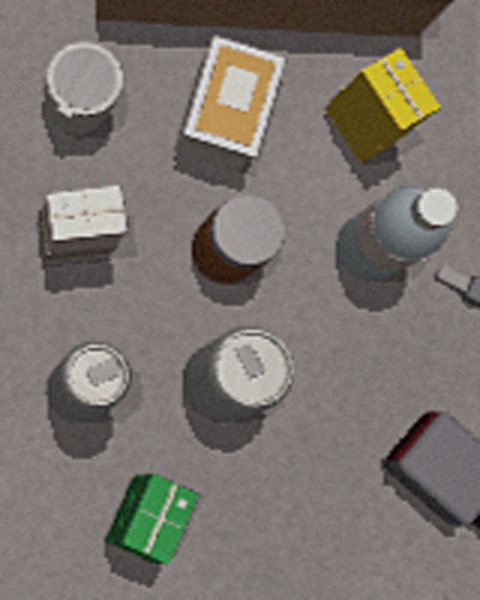

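View pics/c2.png

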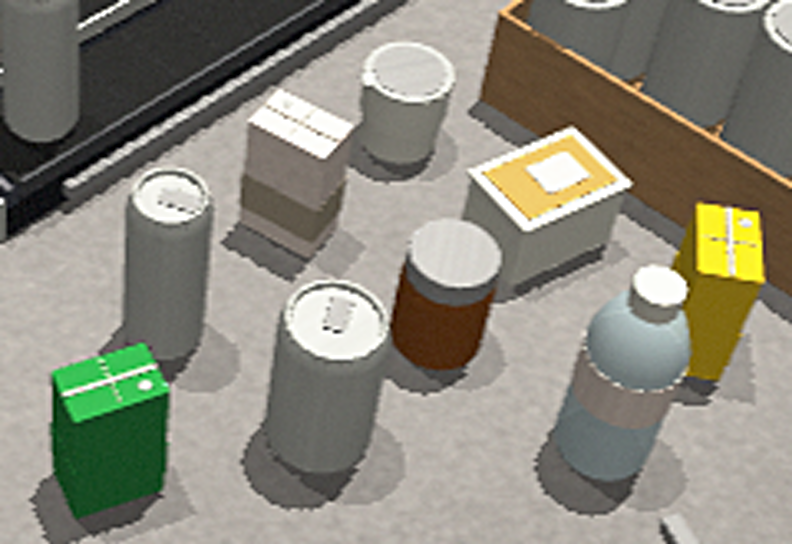

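View pics/c3.png

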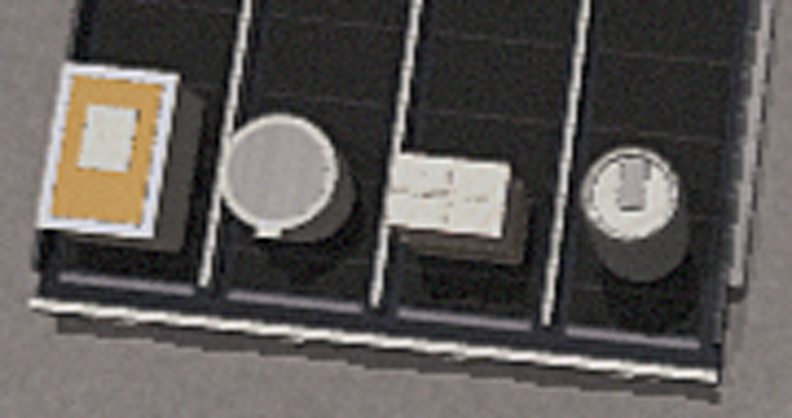

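```bash
cat > h.py <<'E'
import numpy as np,cv2
from scipy.optimize import least_squares
from workcell import arm,get_image,spotter
def proj(cam,P):
    P=np.atleast_2d(P);q=P@cam["camera_from_world"][:3,:3].T+cam["camera_from_world"][:3,3]
    return np.c_[cam["fx"]*q[:,0]/q[:,2]+cam["cx"],cam["fy"]*q[:,1]/q[:,2]+cam["cy"]]
def cast(cam,uv,z):
    R=cam["camera_from_world"][:3,:3];t=cam["camera_from_world"][:3,3]
    d=R.T@np.array([(uv[0]-cam["cx"])/cam["fx"],(uv[1]-cam["cy"])/cam["fy"],1]);c=-R.T@t
    return c+d*(z-c[2])/d[2]
def rect(x,y,a,sx,sy,z):
    c,s=np.cos(a),np.sin(a)
    return np.array([[x+c*u-s*v,y+s*u+c*v,z] for u,v in[(sx/2,sy/2),(sx/2,-sy/2),(-sx/2,-sy/2),(-sx/2,sy/2)]])
def circ(x,y,r,z):
    t=np.linspace(0,2*np.pi,40);return np.c_[x+r*np.cos(t),y+r*np.sin(t),0*t+z]
E
python3 - <<'E'
from h import *
T=get_image("top");S=get_image("side")
c1=lambda p:np.array(p)/3+[340,95]
c2=lambda p:np.array(p)/3.3+[290,165]
c3=lambda p:np.array(p)/4.4+[150,145]
for n,z,a,b in[("can",134,(97,375),(171,197)),("pot",68,(85,78),(407,72))]:
    print(n,cast(T,c1(a),z).round(1),cast(S,c2(b),z).round(1))
for n,z,a,b in[("carton",100,[(43,196),(121,186),(127,230),(47,239)],[(277,90),(355,128),(325,165),(246,124)]),("tub",62,[(215,38),(285,58),(257,156),(183,136)],[(573,128),(632,184),(527,230),(467,172)])]:
    for cam,f,pp in((T,c1,a),(S,c2,b)):
        P=np.array([cast(cam,f(p),z) for p in pp]);d=np.diff(np.r_[P,P[:1]],axis=0)
        print(n,P.mean(0).round(1),np.linalg.norm(d,axis=1).round(0),np.degrees(np.arctan2(d[:,1],d[:,0])).round(1))
for n,z,a in[("otub",92,[(68,62),(180,75),(150,240),(38,225)]),("ocarton",130,[(398,152),(510,162),(502,238),(388,228)])]:
        P=np.array([cast(T,c3(p),z) for p in a]);d=np.diff(np.r_[P,P[:1]],axis=0)
        print(n,P.mean(0).round(1),np.linalg.norm(d,axis=1).round(0),np.degrees(np.arctan2(d[:,1],d[:,0])).round(1))
print("ocan",cast(T,c3((630,193)),164),"opot",cast(T,c3((280,170)),98))
print("div",[cast(T,c3(p),46).round(1) for p in[(205,285),(376,303),(547,323)]])
print("rail",[cast(T,c3(p),38).round(1) for p in[(32,303),(718,375)]])
t=T["frame"][:,:,::-1]
cv2.imwrite("pics/c4.png",cv2.resize(t[5:150,150:345],None,fx=4,fy=4,interpolation=cv2.INTER_CUBIC))
E
```

```text
can [ 396. -143.  134.] [ 396.7 -145.   134. ]
pot [ 646.4 -139.6   68. ] [ 646.4 -139.5   68. ]
carton [ 526.1 -136.6  100. ] [62. 35. 63. 34.] [ -80.6 -172.    98.4    6.1]
carton [ 525.3 -140.7  100. ] [59. 40. 60. 39.] [ -80.9 -169.1   98.1   10. ]
tub [ 636.9 -264.1   62. ] [60. 88. 62. 89.] [-104.8  164.    76.2  -17.5]
tub [ 638.8 -265.7   62. ] [59. 87. 59. 90.] [-105.8  163.1   76.3  -17. ]
otub [482. 311.  92.] [60. 89. 59. 88.] [-94.9 174.4  84.1  -5.2]
ocarton [457.1 125.3 130. ] [57. 39. 58. 39.] [-93.4 176.9  86.7  -4. ]
ocan [454.8867189   32.28528136 164.        ] opot [473.02083757 219.31437293  98.        ]
div [array([417.5, 268.2,  46. ]), array([410.5, 174.8,  46. ]), array([402.3,  81.2,  46. ])]
rail [array([405.7, 363.9,  38. ]), array([377.4, -12.9,  38. ])]
```

View pics/c4.png

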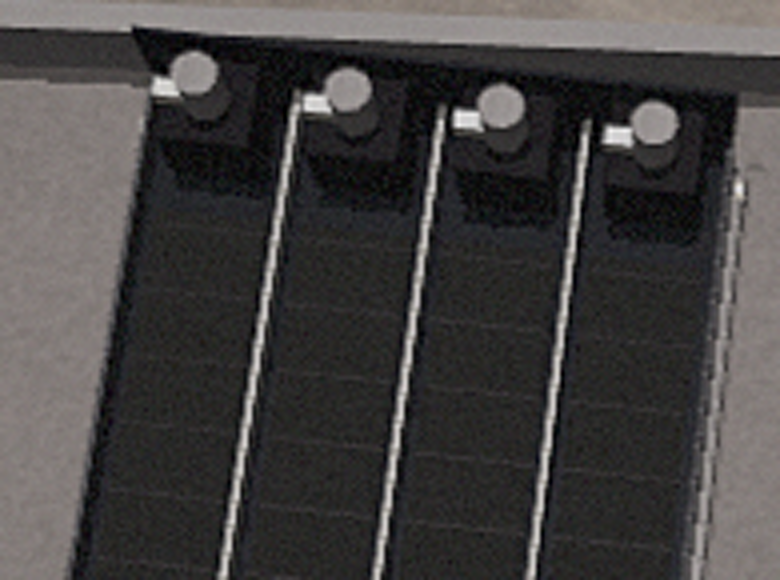

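Run:
```python
from h import *
T=get_image("top");S=get_image("side")
c3=lambda p:np.array(p)/4.4+[150,145]; c4=lambda p:np.array(p)/4+[150,5]
R=[];
for k,(p,ps) in zip((94,0,-94),(((205,285),[(295,100),(222,575)]),((376,303),[(442,110),(380,575)]),((547,323),[(586,125),(533,575)]))):
    P=[cast(T,c3(p),46)]+[cast(T,c4(q),46) for q in ps]
    print([x.round(1) for x in P],[np.degrees(np.arctan2(*(q-P[0])[1::-1])) for q in P[1:]])
    R+=[(q,k) for q in P]
f=lambda v:[-np.sin(v[0])*q[0]+np.cos(v[0])*q[1]-v[1]-k for q,k in R]
r=least_squares(f,[0,0]);a,b=r.x;print(np.degrees(a),b,r.fun.round(1))
n=np.array([-np.sin(a),np.cos(a)]);e=np.array([np.cos(a),np.sin(a)])
for nm,p in dict(otub=(482,311),ocarton=(457.1,125.3),ocan=(454.9,32.3),opot=(473,219.3)).items(): print(nm,(n@p-b).round(1),(e@p).round(1))
# overlay
def draw(fn,cam,items):
    im=cv2.resize(cam["frame"][:,:,::-1],None,fx=1,fy=1).copy();im=cv2.resize(im,None,fx=3,fy=3,interpolation=cv2.INTER_CUBIC)
    for P in items: cv2.polylines(im,[np.round((proj(cam,P)+.5)*3-.5).astype(int)],True,(0,0,255),1)
    return im
def tr(u,v,z): return np.r_[e*u+n*(v+b),z]
it=[circ(396,-144,26.5,134),circ(396,-144,26.5,0),circ(646.4,-139.6,31,68),rect(526,-138,np.radians(8.7),38,58,100),rect(526,-138,np.radians(8.7),38,58,0),rect(638,-265,np.radians(-15.5),90,62,62)]
it+=[np.array([tr(410,v,46),tr(850,v,46)]) for v in(-188,-94,0,94,188)]
p=lambda u,v:(e*u+n*(v+b))
uo=dict(t=e@(482,311),c=e@(457.1,125.3),s=e@(454.9,32.3),p=e@(473,219.3))
it+=[rect(*p(uo['t'],141),a,90,62,92),rect(*p(uo['c'],-47),a,38,58,130),circ(*p(uo['s'],-141),26.5,164),circ(*p(uo['p'],47),31,98)]
A=draw("",T,it);B=draw("",S,it)
cv2.imwrite("pics/o1.png",A[400:700,450:1000]);cv2.imwrite("pics/o2.png",A[300:750,1000:1500]);cv2.imwrite("pics/o3.png",B[280:800,600:1000]);cv2.imwrite("pics/o4.png",B[450:1000,900:1500])
```

```text
[array([417.5, 268.2,  46. ]), array([885.7, 233.7,  46. ]), array([569. , 257.8,  46. ])] [np.float64(-4.223394834426601), np.float64(-3.9392892323994038)]
[array([410.5, 174.8,  46. ]), array([882.5, 139. ,  46. ]), array([572.3, 161.2,  46. ])] [np.float64(-4.340463739169285), np.float64(-4.816843633750762)]
[array([402.3,  81.2,  46. ]), array([875.7,  45.9,  46. ]), array([575.4,  67.2,  46. ])] [np.float64(-4.268642041124835), np.float64(-4.631559366369595)]
-4.26673058023212 204.54615826404353 [ 0.   0.4  0.9  0.3 -0.3 -1.3  0.4  0.4 -0.7]
otub 141.5 457.5
ocarton -45.6 446.5
ocan -138.5 451.2
opot 49.3 455.4
```

View pics/o1.png

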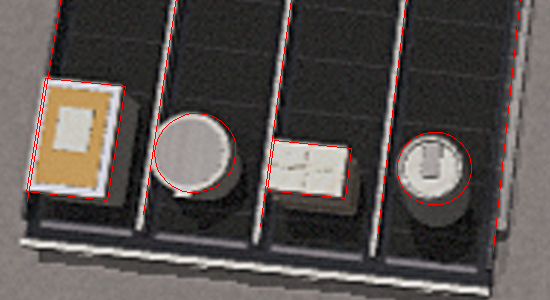

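View pics/o2.png

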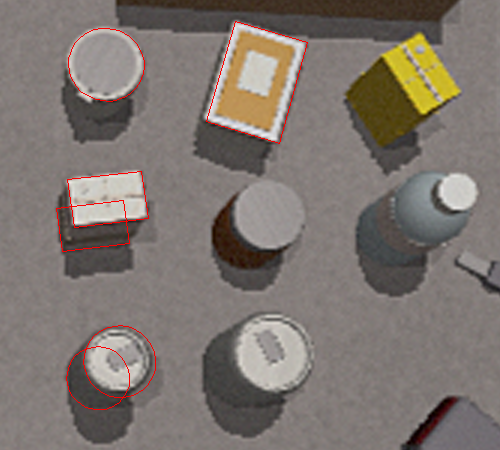

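View pics/o3.png

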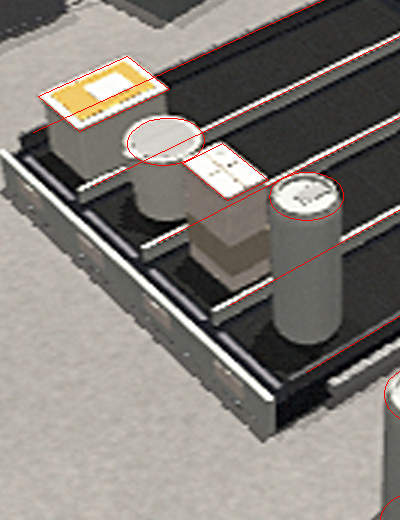

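View pics/o4.png

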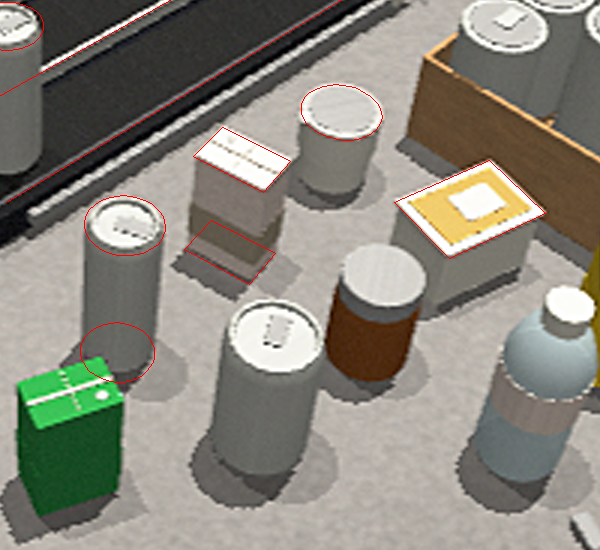

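```bash
cat > go.py <<'E'
import sys
from h import *
# target x y z  yaxis-angle-deg -> needed turn about tool z, and shift (before and after turning)
s=arm.state();p=np.array(s["tcp_pos"]);R=np.array(s["eef_rot"])
x,y,z,ang=map(float,sys.argv[1:5])
cur=np.degrees(np.arctan2(R[1,1],R[0,1]));turn=-((ang-cur+90)%180-90)
d=np.array([x,y,z])-p
c,q=np.cos(np.radians(turn)),np.sin(np.radians(turn));Rt=R@np.array([[c,-q,0],[q,c,0],[0,0,1]])
print("t",round(s["clock"],2),"tcp",p.round(1),"open",round(s["opening"],3),"F",np.round(s["ft_force"],1),"tilt",(R[:2,2]*57.3).round(2))
print("turn z",turn.round(2),"| shift now-axes",(R.T@d).round(1),"| after-turn axes",(Rt.T@d).round(1),"|d|",np.linalg.norm(d).round(0),"rows",np.ceil(np.linalg.norm(d)/40))
E
python3 go.py 638 -265 250 74
```

```text
t 1.35 tcp [216.  613.  248.3] open 1.0 F [-0.7  0.7  0.1] tilt [-0.   -0.01]
turn z -3.41 | shift now-axes [-689.8 -687.9   -1.6] | after-turn axes [-647.7 -727.7   -1.6] |d| 974.0 rows 25.0
```

```bash
python3 -m pendant '[[[-0.0285,-0.0285,0],[0,0,0]],[[-0.0285,-0.0285,0],[0,0,0]],[[-0.0285,-0.0285,0],[0,0,0]],[[-0.0285,-0.0285,0],[0,0,0]],[[-0.0285,-0.0285,0],[0,0,0]],[[-0.0285,-0.0285,0],[0,0,0]],[[-0.0285,-0.0285,0],[0,0,0]],[[-0.0285,-0.0285,0],[0,0,0]]]' 1 50; python3 go.py 638 -265 250 74
```

```text
clock: 2.02
tcp_pos: [355.9, 320.5, 248.7]
eef_rot: [[-0.943, 0.332, 0.001], [0.332, 0.943, 0.001], [-0.0, 0.001, -1.0]]
ft_force: [1.2, 0.0, 0.3]
opening: 1.002
t 2.02 tcp [355.9 320.5 248.7] open 1.002 F [1.2 0.  0.3] tilt [0.04 0.04]
turn z -3.4 | shift now-axes [-460.5 -458.6   -1.5] | after-turn axes [-432.5 -485.1   -1.5] |d| 650.0 rows 17.0
```

```bash
python3 -m pendant '[[[-0.0285,-0.0285,0],[0,0,0]],[[-0.0285,-0.0285,0],[0,0,0]],[[-0.0285,-0.0285,0],[0,0,0]],[[-0.0285,-0.0285,0],[0,0,0]],[[-0.0285,-0.0285,0],[0,0,0]],[[-0.0285,-0.0285,0],[0,0,0]],[[-0.0285,-0.0285,0],[0,0,0]],[[-0.0285,-0.0285,0],[0,0,0]]]'; python3 -m pendant '[[[-0.0285,-0.0285,0],[0,0,0]],[[-0.0285,-0.0285,0],[0,0,0]],[[-0.0285,-0.0285,0],[0,0,0]],[[-0.0285,-0.0285,0],[0,0,0]],[[-0.0285,-0.0285,0],[0,0,0]],[[-0.0285,-0.0285,0],[0,0,0]],[[-0.0285,-0.0285,0],[0,0,-3.4]],[[0,0,0],[0,0,0]]]';python3 go.py 638 -265 45 74
```

```text
clock: 2.68
tcp_pos: [495.2, 29.6, 248.7]
eef_rot: [[-0.943, 0.332, 0.001], [0.332, 0.943, 0.0], [-0.001, 0.001, -1.0]]
ft_force: [0.5, 1.1, -0.6]
opening: 1.001
clock: 3.35
tcp_pos: [616.6, -234.4, 247.4]
eef_rot: [[-0.958, 0.285, 0.001], [0.285, 0.958, -0.009], [-0.003, -0.009, -1.0]]
ft_force: [-0.9, -1.1, 0.7]
opening: 0.998
t 3.35 tcp [ 616.6 -234.4  247.4] open 0.998 F [-0.9 -1.1  0.7] tilt [ 0.04 -0.53]
turn z -0.58 | shift now-axes [-28.6 -21.5 202.7] | after-turn axes [-28.4 -21.8 202.7] |d| 206.0 rows 6.0
```

```bash
python3 -m pendant '[[[-0.014,-0.011,0],[0,0,-0.5]],[[-0.014,-0.011,0],[0,0,0]],[[0,0,0.03],[0,0,0]],[[0,0,0.03],[0,0,0]],[[0,0,0.03],[0,0,0]],[[0,0,0.02],[0,0,0]],[[0,0,0],[0,0,0]],[[0,0,0],[0,0,0]]]';python3 go.py 638 -265 45 74
python3 - <<'E'
from h import *
W=get_image("wrist");im=cv2.resize(W["frame"][:,:,::-1],None,fx=1.25,fy=1.25)
for a in(-16,):
  P=rect(638,-265,np.radians(a),90,62,62);cv2.polylines(im,[np.round((proj(W,P)+.5)*1.25).astype(int)],True,(0,0,255),1)
cv2.imwrite("pics/w1.png",im)
E
```

```text
clock: 4.02
tcp_pos: [636.9, -251.4, 137.4]
eef_rot: [[-0.964, 0.267, -0.002], [0.267, 0.964, 0.001], [0.003, 0.0, -1.0]]
ft_force: [0.7, -0.6, 0.8]
opening: 1.002
t 4.02 tcp [ 636.9 -251.4  137.4] open 1.002 F [ 0.7 -0.6  0.8] tilt [-0.14  0.05]
turn z 0.49 | shift now-axes [ -5.  -12.8  92.4] | after-turn axes [ -5.1 -12.8  92.4] |d| 93.0 rows 3.0
```

View pics/w1.png

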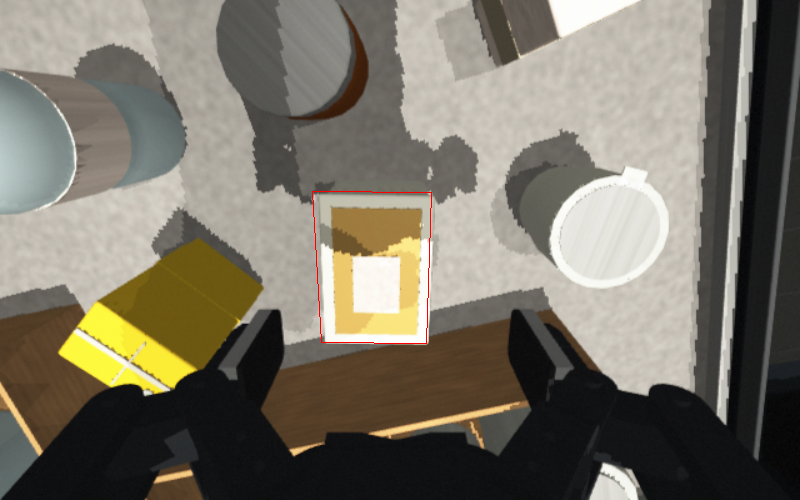

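Run:
```python
from h import *
T=get_image("top")
for uv,z in(((376,97),0),((491,105),0),((374,90),50),((491,98),50),((395,67),134),((395,79),134),((395,67),150)):print(uv,z,cast(T,uv,z).round(0))
im=T["frame"][:,:,::-1]
cv2.imwrite("pics/t2.png",cv2.resize(im[0:200,340:520],None,fx=3.5,fy=3,interpolation=cv2.INTER_CUBIC))
```

```text
(376, 97) 0 [ 737. -167.    0.]
(491, 105) 0 [ 726. -473.    0.]
(374, 90) 50 [ 735. -155.   50.]
(491, 98) 50 [ 724. -452.   50.]
(395, 67) 134 [ 757. -193.  134.]
(395, 79) 134 [ 728. -193.  134.]
(395, 67) 150 [ 750. -190.  150.]
```

View pics/t2.png

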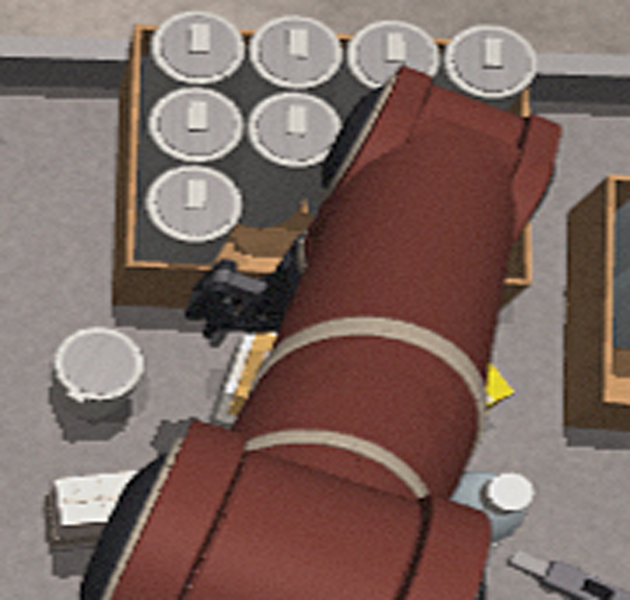

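```bash
python3 go.py 638 -265 45 74
```

```text
t 4.12 tcp [ 638.6 -252.3  140.3] open 1.002 F [-0.8 -0.6 -0.1] tilt [ 0.2  -0.09]
turn z 0.49 | shift now-axes [ -2.4 -12.4  95.4] | after-turn axes [ -2.5 -12.3  95.4] |d| 96.0 rows 3.0
```

```bash
python3 -m pendant '[[[-0.002,-0.0125,0],[0,0,0.3]],[[0,0,0],[0,0,0]],[[0,0,0.025],[0,0,0]],[[0,0,0.025],[0,0,0]],[[0,0,0.025],[0,0,0]],[[0,0,0.018],[0,0,0]],[[0,0,0],[0,0,0]],[[0,0,0],[0,0,0]]]';python3 go.py 638 -265 45 74;python3 -m pendant '[[[0,0,0],[0,0,0]],[[0,0,0],[0,0,0]],[[0,0,0],[0,0,0]],[[0,0,0],[0,0,0]],[[0,0,0],[0,0,0]],[[0,0,0],[0,0,0]],[[0,0,0],[0,0,0]],[[0,0,0],[0,0,0]]]' 0 50;python3 go.py 638 -265 45 74
```

```text
clock: 4.78
tcp_pos: [635.7, -265.2, 45.4]
eef_rot: [[-0.962, 0.273, -0.001], [0.273, 0.962, -0.0], [0.001, -0.001, -1.0]]
ft_force: [0.0, -0.1, 0.8]
opening: 1.001
t 4.78 tcp [ 635.7 -265.2   45.4] open 1.001 F [ 0.  -0.1  0.8] tilt [-0.04 -0.02]
turn z 0.14 | shift now-axes [-2.2  0.8  0.4] | after-turn axes [-2.2  0.8  0.4] |d| 2.0 rows 1.0
clock: 5.45
tcp_pos: [637.7, -265.0, 48.1]
eef_rot: [[-0.962, 0.272, 0.005], [0.272, 0.962, -0.002], [-0.005, -0.0, -1.0]]
ft_force: [-0.0, 0.5, 7.0]
opening: 0.715
t 5.45 tcp [ 637.7 -265.    48.1] open 0.715 F [-0.   0.5  7. ] tilt [ 0.27 -0.09]
turn z 0.2 | shift now-axes [-0.2  0.1  3.1] | after-turn axes [-0.2  0.1  3.1] |d| 3.0 rows 1.0
```

```bash
python3 -m pendant '[[[0,0,-0.005],[0,0,0]],[[0,0,-0.02],[0,0,0]],[[0,0,-0.035],[0,0,0]],[[0,0,-0.035],[0,0,0]],[[0,0,-0.035],[0,0,0]],[[0,0,-0.035],[0,0,0]],[[0,0,-0.02],[0,0,0]],[[0,0,0],[0,0,0]]]';python3 go.py 586.7 303.2 230 85.73
```

```text
clock: 6.12
tcp_pos: [638.3, -265.8, 236.9]
eef_rot: [[-0.962, 0.273, 0.011], [0.273, 0.962, -0.005], [-0.011, -0.002, -1.0]]
ft_force: [1.7, -0.7, -1.4]
opening: 0.714
t 6.12 tcp [ 638.3 -265.8  236.9] open 0.714 F [ 1.7 -0.7 -1.4] tilt [ 0.6  -0.27]
turn z -11.56 | shift now-axes [204.8 533.4   3.6] | after-turn axes [ 93.8 563.6   3.6] |d| 571.0 rows 15.0
```

```bash
python3 -m pendant '[[[0,0,0],[0,0,-5.8]],[[0,0,0],[0,0,-5.8]],[[0.006,0.036,0],[0,0,0]],[[0.006,0.036,0],[0,0,0]],[[0.006,0.036,0],[0,0,0]],[[0.006,0.036,0],[0,0,0]],[[0.006,0.036,0],[0,0,0]],[[0.006,0.036,0],[0,0,0]]]';python3 -m pendant '[[[0.006,0.036,0],[0,0,0]],[[0.006,0.036,0],[0,0,0]],[[0.006,0.036,0],[0,0,0]],[[0.006,0.036,0],[0,0,0]],[[0.006,0.036,0],[0,0,0]],[[0.006,0.036,0],[0,0,0]],[[0.006,0.036,0],[0,0,0]],[[0.006,0.036,0],[0,0,0]]]';python3 go.py 586.7 303.2 77 85.73
```

```text
clock: 6.78
tcp_pos: [614.0, -44.7, 228.3]
eef_rot: [[-0.997, 0.074, -0.004], [0.074, 0.997, 0.0], [0.004, -0.0, -1.0]]
ft_force: [1.3, 1.5, -2.7]
opening: 0.715
clock: 7.45
tcp_pos: [587.5, 245.5, 228.2]
eef_rot: [[-0.997, 0.073, -0.004], [0.073, 0.997, -0.002], [0.004, -0.002, -1.0]]
ft_force: [0.1, -0.4, -2.1]
opening: 0.716
t 7.45 tcp [587.5 245.5 228.2] open 0.716 F [ 0.1 -0.4 -2.1] tilt [-0.22 -0.12]
turn z 0.06 | shift now-axes [  4.5  57.9 151.1] | after-turn axes [  4.5  57.8 151.1] |d| 162.0 rows 5.0
```

```bash
python3 -m pendant '[[[0.002,0.028,0],[0,0,0]],[[0.002,0.027,0],[0,0,0]],[[0,0,0.03],[0,0,0]],[[0,0,0.035],[0,0,0]],[[0,0,0.035],[0,0,0]],[[0,0,0.03],[0,0,0]],[[0,0,0],[0,0,0]],[[0,0,0],[0,0,0]]]';python3 go.py 586.7 303.2 75 85.73
python3 - <<'E'
from h import *
T=get_image("top");S=get_image("side")
print(arm.state()["tcp_pos"])
cv2.imwrite("pics/t3.png",cv2.resize(T["frame"][90:240,150:340,::-1],None,fx=4,fy=4,interpolation=cv2.INTER_CUBIC));cv2.imwrite("pics/s3.png",cv2.resize(S["frame"][60:240,180:380,::-1],None,fx=3.3,fy=3.3,interpolation=cv2.INTER_CUBIC))
E
```

```text
clock: 8.12
tcp_pos: [587.1, 298.3, 97.4]
eef_rot: [[-0.997, 0.073, -0.006], [0.073, 0.997, -0.004], [0.006, -0.004, -1.0]]
ft_force: [0.4, 1.4, -0.8]
opening: 0.718
t 8.12 tcp [587.1 298.3  97.4] open 0.718 F [ 0.4  1.4 -0.8] tilt [-0.37 -0.21]
turn z 0.06 | shift now-axes [ 0.6  4.9 22.3] | after-turn axes [ 0.6  4.9 22.3] |d| 23.0 rows 1.0
[590.3519309  299.9226399  101.75215436]
```

View pics/t3.png

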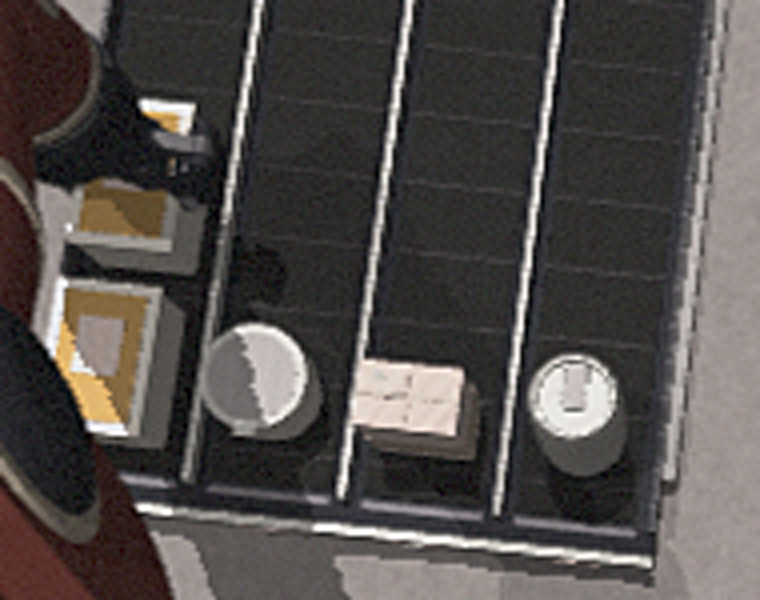

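View pics/s3.png

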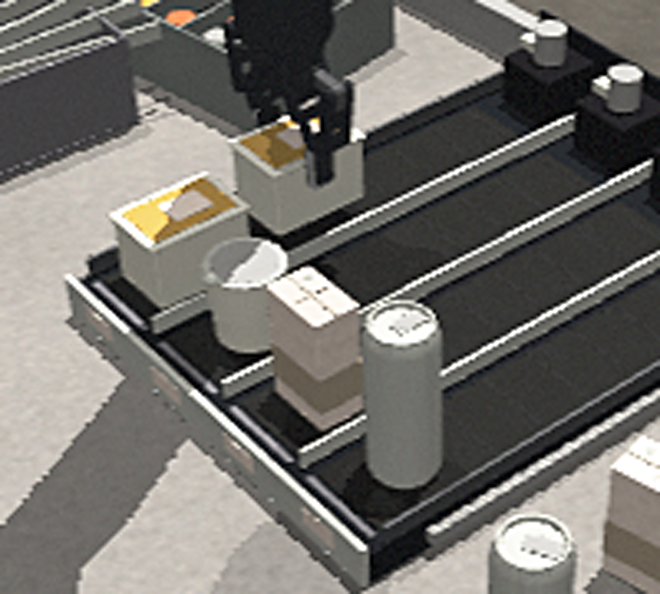

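```bash
python3 -m pendant '[[[0.0015,0.004,0],[0,0,0]],[[0,0,0.008],[0,0,0]],[[0,0,0.007],[0,0,0]],[[0,0,0.003],[0,0,0]],[[0,0,0.002],[0,0,0]],[[0,0,0.002],[0,0,0]],[[0,0,0],[0,0,0]],[[0,0,0],[0,0,0]]]';python3 go.py 586.7 303.2 75 85.73
python3 -m pendant '[[[0,0,0.001],[0,0,0]],[[0,0,0.001],[0,0,0]],[[0,0,0],[0,0,0]],[[0,0,0],[0,0,0]],[[0,0,0],[0,0,0]],[[0,0,0],[0,0,0]],[[0,0,0],[0,0,0]],[[0,0,0],[0,0,0]]]';python3 go.py 586.7 303.2 75 85.73
```

```text
clock: 8.88
tcp_pos: [588.1, 303.6, 78.2]
eef_rot: [[-0.997, 0.074, -0.0], [0.074, 0.997, -0.0], [0.0, -0.0, -1.0]]
ft_force: [-0.5, 0.2, -2.2]
opening: 0.72
t 8.88 tcp [588.1 303.6  78.2] open 0.72 F [-0.5  0.2 -2.2] tilt [-0.   -0.01]
turn z 0.05 | shift now-axes [ 1.4 -0.5  3.2] | after-turn axes [ 1.4 -0.5  3.2] |d| 4.0 rows 1.0
clock: 9.55
tcp_pos: [588.2, 303.8, 77.1]
eef_rot: [[-0.997, 0.073, 0.001], [0.073, 0.997, 0.0], [-0.001, 0.0, -1.0]]
ft_force: [-2.4, -1.7, 5.5]
opening: 0.72
t 9.55 tcp [588.2 303.8  77.1] open 0.72 F [-2.4 -1.7  5.5] tilt [0.03 0.02]
turn z 0.06 | shift now-axes [ 1.5 -0.7  2.1] | after-turn axes [ 1.5 -0.7  2.1] |d| 3.0 rows 1.0
```

```bash
python3 -m pendant '[[[0,0,0],[0,0,0]],[[0,0,0],[0,0,0]],[[0,0,0],[0,0,0]],[[0,0,0],[0,0,0]],[[0,0,0],[0,0,0]],[[0,0,0],[0,0,0]],[[0,0,-0.004],[0,0,0]],[[0,0,-0.02],[0,0,0]]]' 0.95;python3 -m pendant '[[[0,0,-0.03],[0,0,0]],[[0,0,-0.035],[0,0,0]],[[0,0,-0.035],[0,0,0]],[[0,0,-0.03],[0,0,0]],[[0,0,0],[0,0,0]],[[0,0,0],[0,0,0]],[[0,0,0],[0,0,0]],[[0,0,0],[0,0,0]]]';python3 go.py 646.4 -139.6 230 85.73
python3 - <<'E'
from h import *
S=get_image("side");W=get_image("wrist")
cv2.imwrite("pics/s4.png",cv2.resize(S["frame"][60:240,180:380,::-1],None,fx=3.3,fy=3.3,interpolation=cv2.INTER_CUBIC));cv2.imwrite("pics/w4.png",W["frame"][:,:,::-1])
E
```

```text
clock: 10.22
tcp_pos: [585.7, 302.5, 97.2]
eef_rot: [[-0.997, 0.073, -0.007], [0.073, 0.997, -0.004], [0.007, -0.004, -1.0]]
ft_force: [0.8, -0.7, -0.0]
opening: 0.953
clock: 10.88
tcp_pos: [587.1, 303.2, 228.7]
eef_rot: [[-0.997, 0.073, -0.003], [0.073, 0.997, -0.002], [0.003, -0.002, -1.0]]
ft_force: [0.3, -0.2, 0.6]
opening: 0.951
t 10.88 tcp [587.1 303.2 228.7] open 0.951 F [ 0.3 -0.2  0.6] tilt [-0.18 -0.09]
turn z 0.06 | shift now-axes [ -91.6 -437.3   -0.8] | after-turn axes [ -92.1 -437.2   -0.8] |d| 447.0 rows 12.0
```

View pics/s4.png

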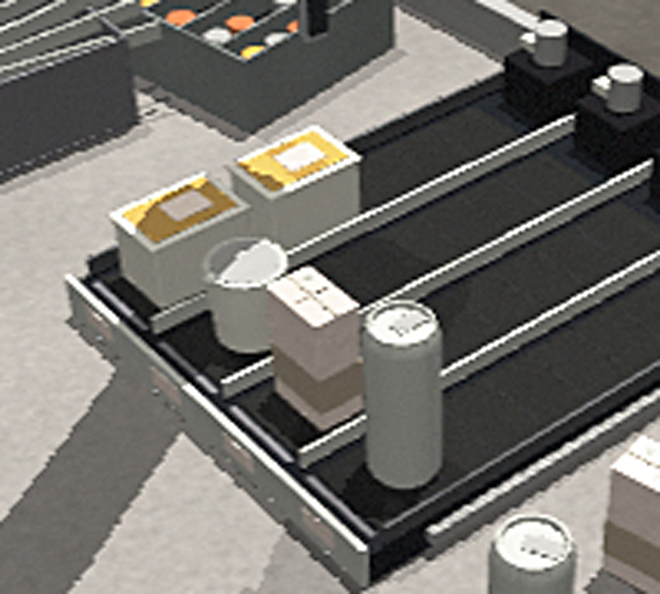

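View pics/w4.png

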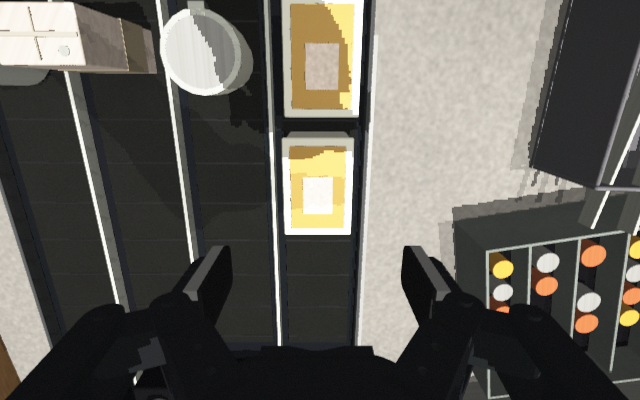

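```bash
python3 -m pendant '[[[-0.0076,-0.0364,0],[0,0,0]],[[-0.0076,-0.0364,0],[0,0,0]],[[-0.0076,-0.0364,0],[0,0,0]],[[-0.0076,-0.0364,0],[0,0,0]],[[-0.0076,-0.0364,0],[0,0,0]],[[-0.0076,-0.0364,0],[0,0,0]],[[-0.0076,-0.0364,0],[0,0,0]],[[-0.0076,-0.0364,0],[0,0,0]]]' 1;python3 -m pendant '[[[-0.0076,-0.0364,0],[0,0,0]],[[-0.0076,-0.0364,0],[0,0,0]],[[-0.0076,-0.0364,0],[0,0,0]],[[-0.0076,-0.0364,0],[0,0,0]],[[0,0,0],[0,0,0]],[[0,0,0.03],[0,0,0]],[[0,0,0.03],[0,0,0]],[[0,0,0.03],[0,0,0]]]';python3 -m pendant '[[[0,0,0],[0,0,0]],[[0,0,0],[0,0,0]],[[0,0,0],[0,0,0]],[[0,0,0],[0,0,0]],[[0,0,0],[0,0,0]],[[0,0,0],[0,0,0]],[[0,0,0],[0,0,0]],[[0,0,0],[0,0,0]]]';python3 go.py 646.4 -139.6 50 85.73
python3 - <<'E'
from h import *
W=get_image("wrist");im=cv2.resize(W["frame"][:,:,::-1],None,fx=1.25,fy=1.25)
P=circ(646.4,-139.6,31,68);cv2.polylines(im,[np.round((proj(W,P)+.5)*1.25).astype(int)],True,(0,0,255),1)
cv2.imwrite("pics/w5.png",im);print(arm.state()["tcp_pos"])
E
```

```text
clock: 11.65
tcp_pos: [626.9, 7.0, 229.3]
eef_rot: [[-0.997, 0.073, -0.002], [0.073, 0.997, -0.0], [0.002, -0.0, -1.0]]
ft_force: [0.3, 0.7, 1.0]
opening: 1.0
clock: 12.32
tcp_pos: [646.8, -138.7, 138.8]
eef_rot: [[-0.997, 0.074, -0.0], [0.074, 0.997, 0.0], [0.0, 0.0, -1.0]]
ft_force: [1.2, 0.6, -0.2]
opening: 0.997
clock: 12.98
tcp_pos: [647.2, -138.7, 141.0]
eef_rot: [[-0.997, 0.073, 0.001], [0.073, 0.997, -0.0], [-0.001, -0.0, -1.0]]
ft_force: [-0.3, -0.4, -0.5]
opening: 0.997
t 12.98 tcp [ 647.2 -138.7  141. ] open 0.997 F [-0.3 -0.4 -0.5] tilt [ 0.06 -0.02]
turn z 0.06 | shift now-axes [ 0.8 -0.9 91. ] | after-turn axes [ 0.8 -0.9 91. ] |d| 91.0 rows 3.0
[ 647.05018152 -138.71509837  140.77429868]
```

View pics/w5.png

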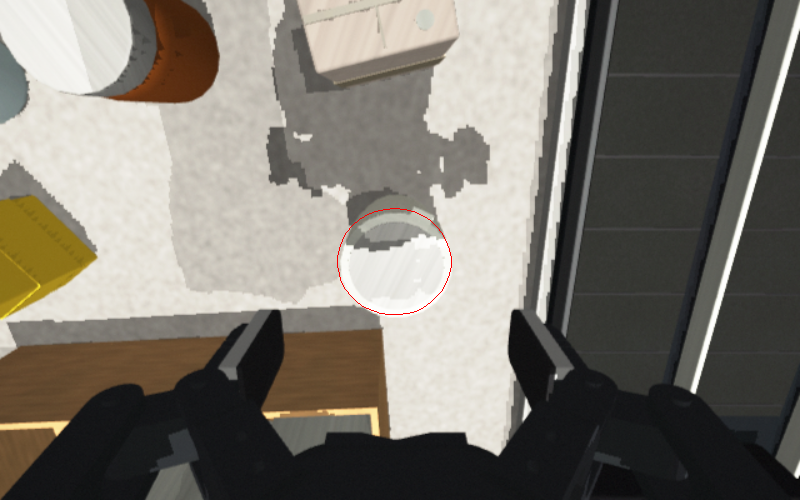

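```bash
python3 -m pendant '[[[0.001,-0.001,0.02],[0,0,0]],[[0,0,0.03],[0,0,0]],[[0,0,0.025],[0,0,0]],[[0,0,0.014],[0,0,0]],[[0,0,0],[0,0,0]],[[0,0,0],[0,0,0]],[[0,0,0],[0,0,0]],[[0,0,0],[0,0,0]]]';python3 go.py 646.4 -139.6 52 85.73;python3 -m pendant '[[[0,0,0],[0,0,0]],[[0,0,0],[0,0,0]],[[0,0,0],[0,0,0]],[[0,0,0],[0,0,0]],[[0,0,0],[0,0,0]],[[0,0,0],[0,0,0]],[[0,0,0],[0,0,0]],[[0,0,0],[0,0,0]]]' 0 50;python3 -m pendant '[[[0,0,-0.005],[0,0,0]],[[0,0,-0.02],[0,0,0]],[[0,0,-0.035],[0,0,0]],[[0,0,-0.035],[0,0,0]],[[0,0,-0.035],[0,0,0]],[[0,0,-0.035],[0,0,0]],[[0,0,-0.015],[0,0,0]],[[0,0,0],[0,0,0]]]';python3 go.py 549.7 212.2 230 85.73
```

```text
clock: 13.7
tcp_pos: [647.2, -139.9, 53.1]
eef_rot: [[-0.997, 0.073, 0.003], [0.073, 0.997, -0.001], [-0.003, -0.001, -1.0]]
ft_force: [0.1, -0.0, 1.1]
opening: 1.004
t 13.7 tcp [ 647.2 -139.9   53.1] open 1.004 F [ 0.1 -0.   1.1] tilt [ 0.19 -0.04]
turn z 0.06 | shift now-axes [0.8 0.3 1.1] | after-turn axes [0.8 0.3 1.1] |d| 1.0 rows 1.0
clock: 14.37
tcp_pos: [646.9, -139.7, 52.9]
eef_rot: [[-0.997, 0.073, 0.003], [0.073, 0.997, -0.0], [-0.003, -0.0, -1.0]]
ft_force: [-0.1, 0.5, 6.5]
opening: 0.709
clock: 15.03
tcp_pos: [648.0, -140.2, 236.3]
eef_rot: [[-0.997, 0.074, 0.009], [0.074, 0.997, -0.002], [-0.009, -0.001, -1.0]]
ft_force: [0.4, -0.3, -0.8]
opening: 0.71
t 15.03 tcp [ 648.  -140.2  236.3] open 0.71 F [ 0.4 -0.3 -0.8] tilt [ 0.52 -0.12]
turn z 0.05 | shift now-axes [124.  344.3   4.7] | after-turn axes [124.3 344.2   4.7] |d| 366.0 rows 10.0
```

```bash
python3 -m pendant '[[[0.0124,0.0344,0],[0,0,0]],[[0.0124,0.0344,0],[0,0,0]],[[0.0124,0.0344,0],[0,0,0]],[[0.0124,0.0344,0],[0,0,0]],[[0.0124,0.0344,0],[0,0,0]],[[0.0124,0.0344,0],[0,0,0]],[[0.0124,0.0344,0],[0,0,0]],[[0.0124,0.0344,0],[0,0,0]]]';python3 -m pendant '[[[0.0124,0.0344,0],[0,0,0]],[[0.0124,0.0344,0],[0,0,0]],[[0,0,0],[0,0,0]],[[0,0,0.03],[0,0,0]],[[0,0,0.03],[0,0,0]],[[0,0,0.03],[0,0,0]],[[0,0,0.03],[0,0,0]],[[0,0,0],[0,0,0]]]';python3 -m pendant '[[[0,0,0],[0,0,0]],[[0,0,0],[0,0,0]],[[0,0,0],[0,0,0]],[[0,0,0],[0,0,0]],[[0,0,0],[0,0,0]],[[0,0,0],[0,0,0]],[[0,0,0],[0,0,0]],[[0,0,0],[0,0,0]]]';python3 go.py 549.7 212.2 82 85.73
```

```text
clock: 15.7
tcp_pos: [564.8, 143.3, 228.9]
eef_rot: [[-0.997, 0.074, -0.005], [0.074, 0.997, -0.001], [0.005, -0.002, -1.0]]
ft_force: [0.9, 0.3, -1.7]
opening: 0.714
clock: 16.37
tcp_pos: [541.5, 210.1, 103.6]
eef_rot: [[-0.997, 0.073, -0.016], [0.073, 0.997, -0.007], [0.016, -0.008, -1.0]]
ft_force: [-1.2, -0.2, -2.3]
opening: 0.706
clock: 17.03
tcp_pos: [547.5, 212.6, 111.7]
eef_rot: [[-0.997, 0.073, 0.0], [0.073, 0.997, 0.0], [-0.0, 0.0, -1.0]]
ft_force: [-1.1, 0.0, -2.1]
opening: 0.713
t 17.03 tcp [547.5 212.6 111.7] open 0.713 F [-1.1  0.  -2.1] tilt [0.03 0.01]
turn z 0.06 | shift now-axes [-2.2 -0.3 29.7] | after-turn axes [-2.2 -0.3 29.7] |d| 30.0 rows 1.0
```

```bash
python3 -m pendant '[[[-0.002,0,0.004],[0,0,0]],[[0,0,0.008],[0,0,0]],[[0,0,0.008],[0,0,0]],[[0,0,0.004],[0,0,0]],[[0,0,0.002],[0,0,0]],[[0,0,0.002],[0,0,0]],[[0,0,0],[0,0,0]],[[0,0,0],[0,0,0]]]';python3 -m pendant '[[[0,0,0.001],[0,0,0]],[[0,0,0],[0,0,0]],[[0,0,0.001],[0,0,0]],[[0,0,0],[0,0,0]],[[0,0,0],[0,0,0]],[[0,0,0],[0,0,0]],[[0,0,0],[0,0,0]],[[0,0,0],[0,0,0]]]';python3 go.py 549.7 212.2 82 85.73
```

```text
clock: 17.7
tcp_pos: [549.5, 212.5, 83.3]
eef_rot: [[-0.997, 0.073, 0.0], [0.073, 0.997, -0.0], [-0.0, 0.0, -1.0]]
ft_force: [-0.2, 0.2, -1.3]
opening: 0.705
clock: 18.37
tcp_pos: [549.7, 212.5, 81.8]
eef_rot: [[-0.997, 0.073, 0.001], [0.073, 0.997, 0.0], [-0.001, 0.0, -1.0]]
ft_force: [-1.0, -0.1, 5.6]
opening: 0.71
t 18.37 tcp [549.7 212.5  81.8] open 0.71 F [-1.  -0.1  5.6] tilt [0.04 0.02]
turn z 0.06 | shift now-axes [-0.1 -0.3 -0.2] | after-turn axes [-0.1 -0.3 -0.2] |d| 0.0 rows 1.0
```

```bash
python3 -m pendant '[[[0,0,0],[0,0,0]],[[0,0,0],[0,0,0]],[[0,0,0],[0,0,0]],[[0,0,0],[0,0,0]],[[0,0,0],[0,0,0]],[[0,0,0],[0,0,0]],[[0,0,-0.004],[0,0,0]],[[0,0,-0.015],[0,0,0]]]' 0.88;python3 -m pendant '[[[0,0,-0.03],[0,0,0]],[[0,0,-0.035],[0,0,0]],[[0,0,-0.035],[0,0,0]],[[0,0,-0.03],[0,0,0]],[[0,0,0],[0,0,0]],[[0,0,0],[0,0,-5]],[[0,0,0],[0,0,-5]],[[0,0,0],[0,0,-3]]]' 1;python3 go.py 526 -138 230 98.8
python3 - <<'E'
from h import *
S=get_image("side");W=get_image("wrist")
cv2.imwrite("pics/s6.png",cv2.resize(S["frame"][60:240,180:380,::-1],None,fx=3.3,fy=3.3,interpolation=cv2.INTER_CUBIC));cv2.imwrite("pics/w6.png",W["frame"][:,:,::-1])
E
```

```text
clock: 19.03
tcp_pos: [547.8, 211.8, 98.6]
eef_rot: [[-0.997, 0.073, -0.005], [0.073, 0.997, -0.002], [0.005, -0.002, -1.0]]
ft_force: [0.4, -0.2, 1.5]
opening: 0.877
clock: 19.7
tcp_pos: [549.2, 212.3, 230.4]
eef_rot: [[-0.988, -0.157, 0.0], [-0.157, 0.988, -0.0], [-0.0, -0.0, -1.0]]
ft_force: [-0.1, 0.0, -0.2]
opening: 1.0
t 19.7 tcp [549.2 212.3 230.4] open 1.0 F [-0.1  0.  -0.2] tilt [ 0. -0.]
turn z 0.21 | shift now-axes [  77.8 -342.4    0.5] | after-turn axes [  76.5 -342.7    0.5] |d| 351.0 rows 9.0
```

View pics/s6.png

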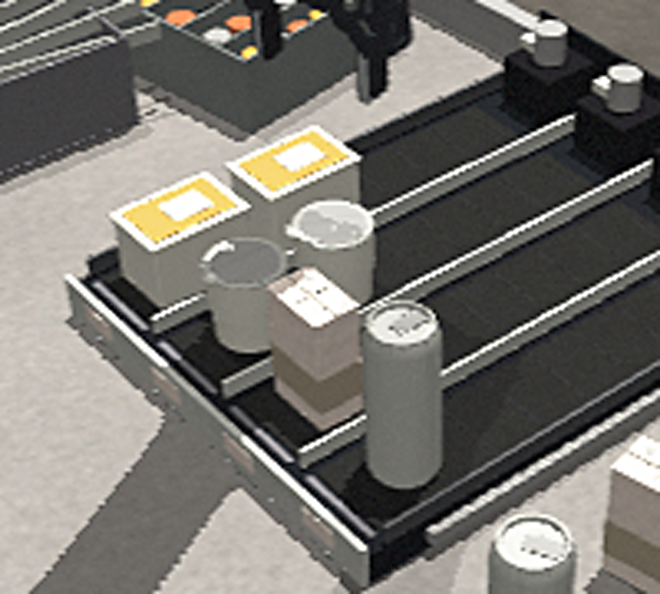

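View pics/w6.png

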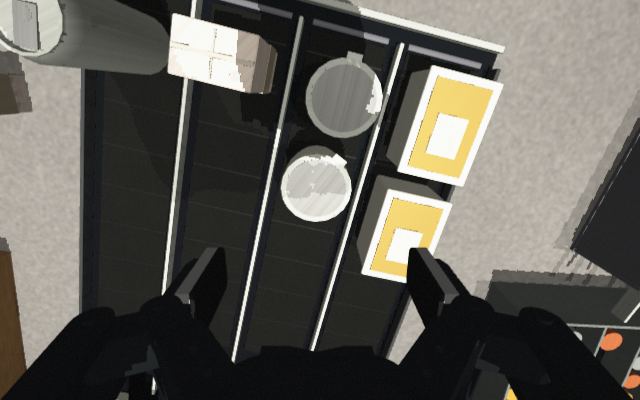

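```bash
python3 -m pendant '[[[0.0078,-0.0342,0],[0,0,0]],[[0.0078,-0.0342,0],[0,0,0]],[[0.0078,-0.0342,0],[0,0,0]],[[0.0078,-0.0342,0],[0,0,0]],[[0.0078,-0.0342,0],[0,0,0]],[[0.0078,-0.0342,0],[0,0,0]],[[0.0078,-0.0342,0],[0,0,0]],[[0.0078,-0.0342,0],[0,0,0]]]';python3 -m pendant '[[[0.0078,-0.0342,0],[0,0,0]],[[0.0078,-0.0342,0],[0,0,0]],[[0,0,0.02],[0,0,0]],[[0,0,0.02],[0,0,0]],[[0,0,0.02],[0,0,0]],[[0,0,0],[0,0,0]],[[0,0,0],[0,0,0]],[[0,0,0],[0,0,0]]]';python3 go.py 526 -138 80 98.8
python3 - <<'E'
from h import *
W=get_image("wrist");im=cv2.resize(W["frame"][:,:,::-1],None,fx=1.25,fy=1.25)
P=rect(526,-138,np.radians(8.8),38,58,100);cv2.polylines(im,[np.round((proj(W,P)+.5)*1.25).astype(int)],True,(0,0,255),1)
cv2.imwrite("pics/w7.png",im)
E
python3 go.py 526 -138 80 98.8
```

```text
clock: 20.47
tcp_pos: [529.1, -69.1, 230.3]
eef_rot: [[-0.988, -0.151, -0.0], [-0.151, 0.988, -0.0], [0.0, -0.0, -1.0]]
ft_force: [-0.4, -0.7, -0.5]
opening: 0.997
clock: 21.13
tcp_pos: [525.3, -137.5, 171.2]
eef_rot: [[-0.988, -0.153, 0.001], [-0.153, 0.988, -0.0], [-0.001, -0.001, -1.0]]
ft_force: [-0.0, -0.3, -0.2]
opening: 1.0
t 21.13 tcp [ 525.3 -137.5  171.2] open 1.0 F [-0.  -0.3 -0.2] tilt [ 0.08 -0.02]
turn z -0.02 | shift now-axes [-0.4 -0.6 91.2] | after-turn axes [-0.4 -0.6 91.2] |d| 91.0 rows 3.0
t 21.18 tcp [ 525.6 -137.5  171.6] open 0.998 F [ 0.  -0.2  1.5] tilt [ 0.14 -0.04]
turn z -0.02 | shift now-axes [-0.1 -0.5 91.6] | after-turn axes [-0.1 -0.5 91.6] |d| 92.0 rows 3.0
```

View pics/w7.png

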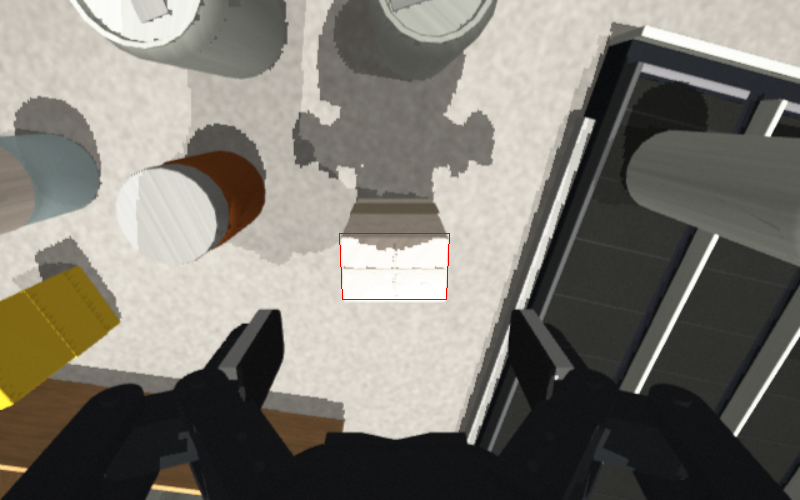

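Matches the pale new carton. Grasp at TCP z≈80.

```bash
python3 -m pendant '[[[0,0,0.02],[0,0,0]],[[0,0,0.03],[0,0,0]],[[0,0,0.025],[0,0,0]],[[0,0,0.016],[0,0,0]],[[0,0,0],[0,0,0]],[[0,0,0],[0,0,0]],[[0,0,0],[0,0,0]],[[0,0,0],[0,0,0]]]';python3 go.py 526 -138 80 98.8;python3 -m pendant '[[[0,0,0],[0,0,0]],[[0,0,0],[0,0,0]],[[0,0,0],[0,0,0]],[[0,0,0],[0,0,0]],[[0,0,0],[0,0,0]],[[0,0,0],[0,0,0]],[[0,0,0],[0,0,0]],[[0,0,0],[0,0,0]]]' 0 50;python3 -m pendant '[[[0,0,-0.005],[0,0,0]],[[0,0,-0.02],[0,0,0]],[[0,0,-0.035],[0,0,0]],[[0,0,-0.035],[0,0,0]],[[0,0,-0.035],[0,0,0]],[[0,0,-0.035],[0,0,0]],[[0,0,-0.015],[0,0,0]],[[0,0,0],[0,0,0]]]';python3 go.py 509.9 120.9 260 85.73
```

```text
clock: 21.85
tcp_pos: [526.0, -137.8, 81.2]
eef_rot: [[-0.988, -0.153, 0.004], [-0.153, 0.988, -0.001], [-0.004, -0.002, -1.0]]
ft_force: [0.2, -0.4, 0.2]
opening: 0.996
t 21.85 tcp [ 526.  -137.8   81.2] open 0.996 F [ 0.2 -0.4  0.2] tilt [ 0.22 -0.05]
turn z -0.01 | shift now-axes [ 0.1 -0.2  1.2] | after-turn axes [ 0.1 -0.2  1.2] |d| 1.0 rows 1.0
clock: 22.52
tcp_pos: [525.3, -137.8, 80.4]
eef_rot: [[-0.988, -0.153, 0.002], [-0.153, 0.988, -0.001], [-0.002, -0.001, -1.0]]
ft_force: [-0.8, -0.5, 6.0]
opening: 0.672
clock: 23.18
tcp_pos: [526.5, -137.9, 263.4]
eef_rot: [[-0.988, -0.153, 0.008], [-0.153, 0.988, -0.002], [-0.008, -0.003, -1.0]]
ft_force: [0.2, 0.0, -1.6]
opening: 0.672
t 23.18 tcp [ 526.5 -137.9  263.4] open 0.672 F [ 0.2  0.  -1.6] tilt [ 0.48 -0.11]
turn z 13.06 | shift now-axes [-23.1 258.3   2.8] | after-turn axes [ 35.9 256.8   2.8] |d| 259.0 rows 7.0
```

```bash
python3 -m pendant '[[[0,0,0],[0,0,6.5]],[[0,0,0],[0,0,6.5]],[[0.0045,0.0325,0],[0,0,0]],[[0.0045,0.0325,0],[0,0,0]],[[0.0045,0.0325,0],[0,0,0]],[[0.0045,0.0325,0],[0,0,0]],[[0.0045,0.0325,0],[0,0,0]],[[0.0045,0.0325,0],[0,0,0]]]';python3 -m pendant '[[[0.0045,0.0325,0],[0,0,0]],[[0.003,0.02,0],[0,0,0]],[[0,0.008,0],[0,0,0]],[[0,0,0.01],[0,0,0]],[[0,0,0.03],[0,0,0]],[[0,0,0.03],[0,0,0]],[[0,0,0.03],[0,0,0]],[[0,0,0.015],[0,0,0]]]';python3 -m pendant '[[[0,0,0],[0,0,0]],[[0,0,0],[0,0,0]],[[0,0,0],[0,0,0]],[[0,0,0],[0,0,0]],[[0,0,0],[0,0,0]],[[0,0,0],[0,0,0]],[[0,0,0],[0,0,0]],[[0,0,0],[0,0,0]]]';python3 go.py 509.9 120.9 110 85.73
```

```text
clock: 23.85
tcp_pos: [510.1, 60.4, 257.0]
eef_rot: [[-0.997, 0.073, -0.005], [0.073, 0.997, -0.001], [0.005, -0.001, -1.0]]
ft_force: [0.8, -0.0, -2.1]
opening: 0.672
clock: 24.52
tcp_pos: [505.8, 117.7, 139.6]
eef_rot: [[-0.997, 0.075, -0.009], [0.075, 0.997, -0.003], [0.008, -0.004, -1.0]]
ft_force: [-0.9, -0.4, -2.2]
opening: 0.677
clock: 25.18
tcp_pos: [509.1, 119.9, 144.8]
eef_rot: [[-0.997, 0.073, 0.001], [0.073, 0.997, 0.0], [-0.001, 0.0, -1.0]]
ft_force: [-0.0, 0.1, -1.5]
opening: 0.673
t 25.18 tcp [509.1 119.9 144.8] open 0.673 F [-0.   0.1 -1.5] tilt [0.05 0.01]
turn z 0.07 | shift now-axes [-0.7  1.  34.8] | after-turn axes [-0.7  1.  34.8] |d| 35.0 rows 1.0
```

```bash
python3 -m pendant '[[[-0.001,0.001,0.004],[0,0,0]],[[0,0,0.01],[0,0,0]],[[0,0,0.009],[0,0,0]],[[0,0,0.005],[0,0,0]],[[0,0,0.003],[0,0,0]],[[0,0,0.001],[0,0,0]],[[0,0,0],[0,0,0]],[[0,0,0],[0,0,0]]]';python3 -m pendant '[[[0,0,0.001],[0,0,0]],[[0,0,0],[0,0,0]],[[0,0,0.001],[0,0,0]],[[0,0,0],[0,0,0]],[[0,0,0.001],[0,0,0]],[[0,0,0],[0,0,0]],[[0,0,0],[0,0,0]],[[0,0,0],[0,0,0]]]';python3 go.py 509.9 120.9 110 85.73
```

```text
clock: 25.85
tcp_pos: [510.2, 120.8, 112.3]
eef_rot: [[-0.997, 0.073, 0.0], [0.073, 0.997, 0.0], [-0.0, 0.0, -1.0]]
ft_force: [-0.3, 0.9, -1.3]
opening: 0.671
clock: 26.52
tcp_pos: [510.1, 120.8, 109.5]
eef_rot: [[-0.997, 0.073, 0.0], [0.073, 0.997, 0.0], [-0.0, 0.0, -1.0]]
ft_force: [-0.3, 0.1, -1.2]
opening: 0.673
t 26.52 tcp [510.1 120.8 109.5] open 0.673 F [-0.3  0.1 -1.2] tilt [0.02 0.  ]
turn z 0.06 | shift now-axes [ 0.2  0.1 -0.5] | after-turn axes [ 0.2  0.1 -0.5] |d| 1.0 rows 1.0
```

```bash
python3 -m pendant '[[[0,0,0.001],[0,0,0]],[[0,0,0],[0,0,0]],[[0,0,0],[0,0,0]],[[0,0,0],[0,0,0]],[[0,0,0],[0,0,0]],[[0,0,0],[0,0,0]],[[0,0,0],[0,0,0]],[[0,0,0],[0,0,0]]]'
```

```text
clock: 27.18
tcp_pos: [510.2, 120.8, 109.4]
eef_rot: [[-0.997, 0.073, 0.001], [0.073, 0.997, 0.0], [-0.001, 0.0, -1.0]]
ft_force: [-1.9, -1.3, 5.7]
opening: 0.67
```

```bash
python3 -m pendant '[[[0,0,0],[0,0,0]],[[0,0,0],[0,0,0]],[[0,0,0],[0,0,0]],[[0,0,0],[0,0,0]],[[0,0,0],[0,0,0]],[[0,0,0],[0,0,0]],[[0,0,-0.004],[0,0,0]],[[0,0,-0.015],[0,0,0]]]' 0.84;python3 -m pendant '[[[0,0,-0.03],[0,0,0]],[[0,0,-0.035],[0,0,0]],[[0,0,-0.035],[0,0,0]],[[0,0,-0.03],[0,0,0]],[[0,0,0],[0,0,0]],[[0,0,0],[0,0,0]],[[0,0,0],[0,0,0]],[[0,0,0],[0,0,0]]]' 1;python3 go.py 396 -144 260 85.73
python3 - <<'E'
from h import *
S=get_image("side");W=get_image("wrist")
cv2.imwrite("pics/s8.png",cv2.resize(S["frame"][60:240,180:380,::-1],None,fx=3.3,fy=3.3,interpolation=cv2.INTER_CUBIC));cv2.imwrite("pics/w8.png",W["frame"][:,:,::-1])
E
```

```text
clock: 27.85
tcp_pos: [508.5, 120.4, 125.9]
eef_rot: [[-0.997, 0.073, -0.005], [0.073, 0.997, -0.001], [0.005, -0.002, -1.0]]
ft_force: [0.2, 0.2, 0.7]
opening: 0.843
clock: 28.52
tcp_pos: [509.0, 120.6, 255.9]
eef_rot: [[-0.997, 0.073, -0.003], [0.073, 0.997, -0.001], [0.003, -0.001, -1.0]]
ft_force: [-0.4, -0.0, 0.2]
opening: 1.0
t 28.52 tcp [509.  120.6 255.9] open 1.0 F [-0.4 -0.   0.2] tilt [-0.19 -0.05]
turn z 0.06 | shift now-axes [  93.3 -272.1   -3.5] | after-turn axes [  93.  -272.2   -3.5] |d| 288.0 rows 8.0
```

View pics/s8.png

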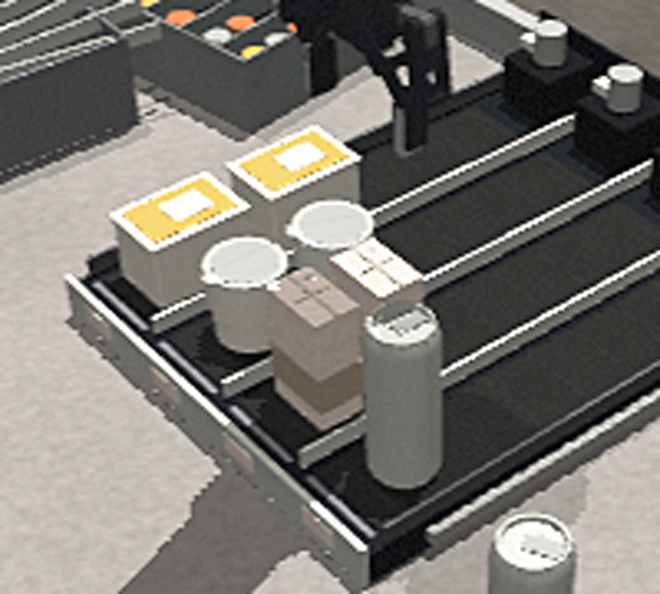

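View pics/w8.png

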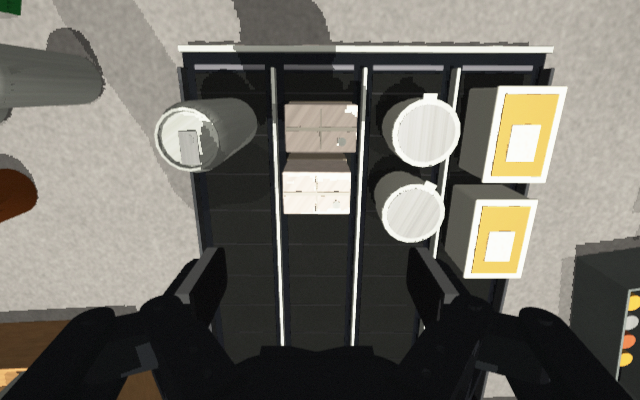

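```bash
python3 -m pendant '[[[0.0116,-0.034,0],[0,0,0]],[[0.0116,-0.034,0],[0,0,0]],[[0.0116,-0.034,0],[0,0,0]],[[0.0116,-0.034,0],[0,0,0]],[[0.0116,-0.034,0],[0,0,0]],[[0.0116,-0.034,0],[0,0,0]],[[0.0116,-0.034,0],[0,0,0]],[[0.0116,-0.034,0],[0,0,0]]]';python3 -m pendant '[[[0,0,0.01],[0,0,0]],[[0,0,0.02],[0,0,0]],[[0,0,0.02],[0,0,0]],[[0,0,0.01],[0,0,0]],[[0,0,0],[0,0,0]],[[0,0,0],[0,0,0]],[[0,0,0],[0,0,0]],[[0,0,0],[0,0,0]]]';python3 go.py 396 -144 105 85.73
python3 - <<'E'
from h import *
W=get_image("wrist");im=cv2.resize(W["frame"][:,:,::-1],None,fx=1.25,fy=1.25)
P=circ(396,-144,26.5,130);cv2.polylines(im,[np.round((proj(W,P)+.5)*1.25).astype(int)],True,(0,0,255),1)
cv2.imwrite("pics/w9.png",im);print(np.round(arm.state()["joint_positions"],2))
E
```

```text
clock: 29.28
tcp_pos: [396.2, -144.9, 256.6]
eef_rot: [[-0.997, 0.073, -0.002], [0.073, 0.997, 0.0], [0.002, 0.0, -1.0]]
ft_force: [0.5, -0.2, 0.6]
opening: 1.002
clock: 29.95
tcp_pos: [398.1, -143.8, 197.9]
eef_rot: [[-0.997, 0.073, 0.001], [0.073, 0.997, -0.0], [-0.001, -0.0, -1.0]]
ft_force: [0.1, 0.1, 0.1]
opening: 0.996
t 29.95 tcp [ 398.1 -143.8  197.9] open 0.996 F [0.1 0.1 0.1] tilt [ 0.08 -0.03]
turn z 0.07 | shift now-axes [ 2.2 -0.3 92.9] | after-turn axes [ 2.2 -0.3 92.9] |d| 93.0 rows 3.0
[ 0.22  0.34  0.1   2.11 -0.05  0.69  1.85]
```

View pics/w9.png

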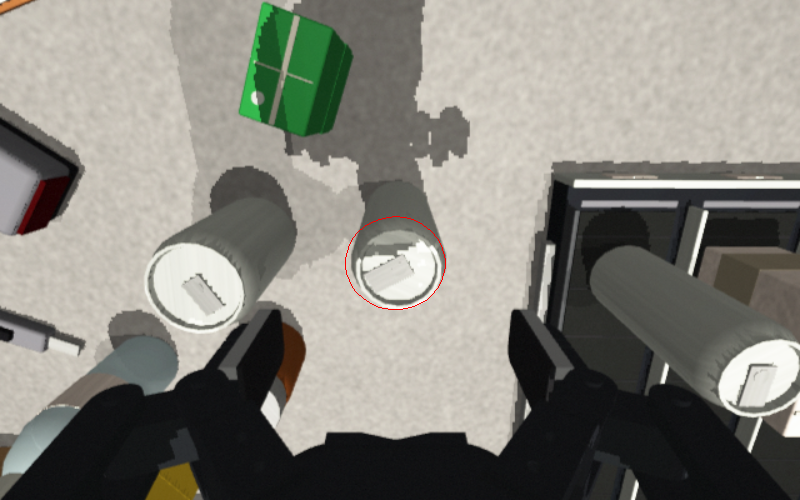

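```bash
python3 -m pendant '[[[0.001,0.001,0.02],[0,0,0]],[[0,0,0.03],[0,0,0]],[[0,0,0.025],[0,0,0]],[[0,0,0.017],[0,0,0]],[[0,0,0],[0,0,0]],[[0,0,0],[0,0,0]],[[0,0,0],[0,0,0]],[[0,0,0],[0,0,0]]]';python3 go.py 397 -143 105 85.73;python3 -m pendant '[[[0,0,0],[0,0,0]],[[0,0,0],[0,0,0]],[[0,0,0],[0,0,0]],[[0,0,0],[0,0,0]],[[0,0,0],[0,0,0]],[[0,0,0],[0,0,0]],[[0,0,0],[0,0,0]],[[0,0,0],[0,0,0]]]' 0 50;python3 go.py 397 -143 105 85.73
```

```text
clock: 30.67
tcp_pos: [397.7, -142.9, 106.6]
eef_rot: [[-0.997, 0.073, 0.003], [0.073, 0.997, -0.001], [-0.003, -0.001, -1.0]]
ft_force: [-0.8, -0.3, -1.0]
opening: 0.997
t 30.67 tcp [ 397.7 -142.9  106.6] open 0.997 F [-0.8 -0.3 -1. ] tilt [ 0.17 -0.06]
turn z 0.06 | shift now-axes [ 0.7 -0.1  1.6] | after-turn axes [ 0.7 -0.1  1.6] |d| 2.0 rows 1.0
clock: 31.33
tcp_pos: [397.0, -142.6, 106.2]
eef_rot: [[-0.997, 0.073, 0.001], [0.073, 0.997, -0.0], [-0.001, -0.0, -1.0]]
ft_force: [-1.3, 0.0, 5.9]
opening: 0.608
t 31.33 tcp [ 397.  -142.6  106.2] open 0.608 F [-1.3  0.   5.9] tilt [ 0.08 -0.02]
turn z 0.06 | shift now-axes [-0.  -0.4  1.2] | after-turn axes [-0.  -0.4  1.2] |d| 1.0 rows 1.0
```

```bash
python3 -m pendant '[[[0,0,-0.005],[0,0,0]],[[0,0,-0.02],[0,0,0]],[[0,0,-0.035],[0,0,0]],[[0,0,-0.035],[0,0,0]],[[0,0,-0.035],[0,0,0]],[[0,0,-0.035],[0,0,0]],[[0,0,-0.02],[0,0,0]],[[0,0,0],[0,0,0]]]';python3 go.py 522.6 25.7 290 85.73
```

```text
clock: 32.0
tcp_pos: [398.6, -143.4, 294.7]
eef_rot: [[-0.997, 0.074, 0.01], [0.074, 0.997, -0.003], [-0.01, -0.002, -1.0]]
ft_force: [0.4, -0.6, -2.4]
opening: 0.608
t 32.0 tcp [ 398.6 -143.4  294.7] open 0.608 F [ 0.4 -0.6 -2.4] tilt [ 0.56 -0.16]
turn z 0.05 | shift now-axes [-111.2  177.8    5.5] | after-turn axes [-111.   177.9    5.5] |d| 210.0 rows 6.0
```

```bash
python3 -m pendant '[[[-0.016,0.0255,0],[0,0,0]],[[-0.016,0.0255,0],[0,0,0]],[[-0.016,0.0255,0],[0,0,0]],[[-0.016,0.0255,0],[0,0,0]],[[-0.016,0.0255,0],[0,0,0]],[[-0.016,0.0255,0],[0,0,0]],[[-0.016,0.0245,0],[0,0,0]],[[0,0,0],[0,0,0]]]';python3 -m pendant '[[[0,0,0],[0,0,0]],[[0,0,0.01],[0,0,0]],[[0,0,0.02],[0,0,0]],[[0,0,0.03],[0,0,0]],[[0,0,0.03],[0,0,0]],[[0,0,0.02],[0,0,0]],[[0,0,0.01],[0,0,0]],[[0,0,0],[0,0,0]]]';python3 -m pendant '[[[0,0,0],[0,0,0]],[[0,0,0],[0,0,0]],[[0,0,0],[0,0,0]],[[0,0,0],[0,0,0]],[[0,0,0],[0,0,0]],[[0,0,0],[0,0,0]],[[0,0,0],[0,0,0]],[[0,0,0],[0,0,0]]]';python3 go.py 522.6 25.7 136 85.73
```

```text
clock: 32.67
tcp_pos: [523.2, 33.5, 288.3]
eef_rot: [[-0.998, 0.064, -0.001], [0.064, 0.998, 0.005], [0.001, 0.005, -1.0]]
ft_force: [0.6, 2.2, -2.8]
opening: 0.61
clock: 33.33
tcp_pos: [518.7, 24.8, 167.7]
eef_rot: [[-0.997, 0.075, -0.007], [0.075, 0.997, -0.001], [0.007, -0.002, -1.0]]
ft_force: [0.9, 1.1, -2.5]
opening: 0.611
clock: 34.0
tcp_pos: [521.3, 26.2, 170.5]
eef_rot: [[-0.997, 0.073, 0.0], [0.073, 0.997, -0.0], [-0.0, -0.0, -1.0]]
ft_force: [0.2, 0.4, -2.1]
opening: 0.609
t 34.0 tcp [521.3  26.2 170.5] open 0.609 F [ 0.2  0.4 -2.1] tilt [ 0.01 -0.  ]
turn z 0.07 | shift now-axes [-1.3 -0.5 34.5] | after-turn axes [-1.3 -0.5 34.5] |d| 34.0 rows 1.0
```

```bash
python3 -m pendant '[[[-0.001,0,0.004],[0,0,0]],[[0,0,0.01],[0,0,0]],[[0,0,0.009],[0,0,0]],[[0,0,0.005],[0,0,0]],[[0,0,0.003],[0,0,0]],[[0,0,0.001],[0,0,0]],[[0,0,0],[0,0,0]],[[0,0,0],[0,0,0]]]';python3 -m pendant '[[[0,0,0.001],[0,0,0]],[[0,0,0],[0,0,0]],[[0,0,0.001],[0,0,0]],[[0,0,0],[0,0,0]],[[0,0,0],[0,0,0]],[[0,0,0],[0,0,0]],[[0,0,0],[0,0,0]],[[0,0,0],[0,0,0]]]';python3 go.py 522.6 25.7 136 85.73
```

```text
clock: 34.67
tcp_pos: [522.5, 26.2, 138.4]
eef_rot: [[-0.997, 0.073, 0.0], [0.073, 0.997, -0.0], [-0.0, -0.0, -1.0]]
ft_force: [-0.3, 0.5, -2.8]
opening: 0.609
clock: 35.33
tcp_pos: [522.3, 26.1, 136.3]
eef_rot: [[-0.997, 0.073, 0.0], [0.073, 0.997, -0.0], [-0.0, -0.0, -1.0]]
ft_force: [-0.7, 0.0, -2.9]
opening: 0.61
t 35.33 tcp [522.3  26.1 136.3] open 0.61 F [-0.7  0.  -2.9] tilt [ 0. -0.]
turn z 0.06 | shift now-axes [-0.3 -0.4  0.3] | after-turn axes [-0.3 -0.4  0.3] |d| 1.0 rows 1.0
```

```bash
python3 -m pendant '[[[0,0,0.001],[0,0,0]],[[0,0,0],[0,0,0]],[[0,0,0],[0,0,0]],[[0,0,0],[0,0,0]],[[0,0,0],[0,0,0]],[[0,0,0],[0,0,0]],[[0,0,0],[0,0,0]],[[0,0,0],[0,0,0]]]'
```

```text
clock: 36.0
tcp_pos: [522.3, 26.1, 135.3]
eef_rot: [[-0.997, 0.073, -0.0], [0.073, 0.997, -0.0], [0.0, -0.0, -1.0]]
ft_force: [0.2, -1.2, -2.6]
opening: 0.61
```

```bash
python3 -m pendant '[[[0,0,0.001],[0,0,0]],[[0,0,0],[0,0,0]],[[0,0,0],[0,0,0]],[[0,0,0],[0,0,0]],[[0,0,0],[0,0,0]],[[0,0,0],[0,0,0]],[[0,0,0],[0,0,0]],[[0,0,0],[0,0,0]]]'
```

```text
clock: 36.67
tcp_pos: [522.5, 26.1, 135.3]
eef_rot: [[-0.997, 0.073, 0.001], [0.073, 0.997, 0.0], [-0.001, 0.0, -1.0]]
ft_force: [-1.5, 0.9, 6.2]
opening: 0.603
```

```bash
python3 -m pendant '[[[0,0,0],[0,0,0]],[[0,0,0],[0,0,0]],[[0,0,0],[0,0,0]],[[0,0,0],[0,0,0]],[[0,0,0],[0,0,0]],[[0,0,0],[0,0,0]],[[0,0,-0.004],[0,0,0]],[[0,0,-0.015],[0,0,0]]]' 0.8;python3 -m pendant '[[[0,0,-0.03],[0,0,0]],[[0,0,-0.035],[0,0,0]],[[0,0,-0.035],[0,0,0]],[[0,0,-0.03],[0,0,0]],[[0,-0.02,0],[0,0,0]],[[0,-0.04,0],[0,0,0]],[[0,-0.04,0],[0,0,0]],[[0,-0.04,0],[0,0,0]]]';python3 -m pendant '[[[0,-0.04,0],[0,0,0]],[[0,-0.04,0],[0,0,0]],[[0,-0.04,0],[0,0,0]],[[0,-0.02,0],[0,0,0]],[[0,0,0],[0,0,0]],[[0,0,0],[0,0,0]],[[0,0,0],[0,0,0]],[[0,0,0],[0,0,0]]]'
python3 - <<'E'
from h import *
T=get_image("top");S=get_image("side")
a=np.radians(-4.27);b=204.55
n=np.array([-np.sin(a),np.cos(a)]);e=np.array([np.cos(a),np.sin(a)]);p=lambda u,v:e*u+n*(v+b)
it=[]
for u,v,k in((457.5,141,'t'),(562.5,141,'t'),(446.5,-47,'c'),(499.5,-47,'c')):
    it.append(rect(*p(u,v),a,*((90,62,92) if k=='t' else (38,58,130))))
for u,v,r,z in((455.4,47,31,98),(532.4,47,31,98),(451.2,-140,26.5,164),(519.2,-140,26.5,164)): it.append(circ(*p(u,v),r,z))
for n_,cam,(r0,r1,c0,c1) in(("a",T,(90,240,150,340)),("b",S,(60,240,180,380))):
    im=cv2.resize(cam["frame"][:,:,::-1],None,fx=4,fy=4,interpolation=cv2.INTER_CUBIC)
    cv2.imwrite(f"pics/f{n_}0.png",im[r0*4:r1*4,c0*4:c1*4])
    for P in it: cv2.polylines(im,[np.round((proj(cam,P)+.5)*4-.5).astype(int)],True,(0,0,255),1)
    cv2.imwrite(f"pics/f{n_}.png",im[r0*4:r1*4,c0*4:c1*4])
cv2.imwrite("pics/ft.png",T["frame"][:,:,::-1])
E
```

```text
clock: 37.33
tcp_pos: [520.7, 26.0, 151.8]
eef_rot: [[-0.997, 0.073, -0.005], [0.073, 0.997, -0.0], [0.005, -0.001, -1.0]]
ft_force: [0.7, -0.4, 0.1]
opening: 0.802
clock: 38.0
tcp_pos: [511.8, -114.6, 284.0]
eef_rot: [[-0.997, 0.072, 0.001], [0.072, 0.997, -0.0], [-0.001, -0.0, -1.0]]
ft_force: [0.8, -0.3, -0.5]
opening: 0.801
clock: 38.67
tcp_pos: [502.4, -251.0, 283.4]
eef_rot: [[-0.998, 0.07, 0.0], [0.07, 0.998, 0.001], [-0.0, 0.001, -1.0]]
ft_force: [1.1, -0.4, 0.5]
opening: 0.8
```

View pics/fa.png

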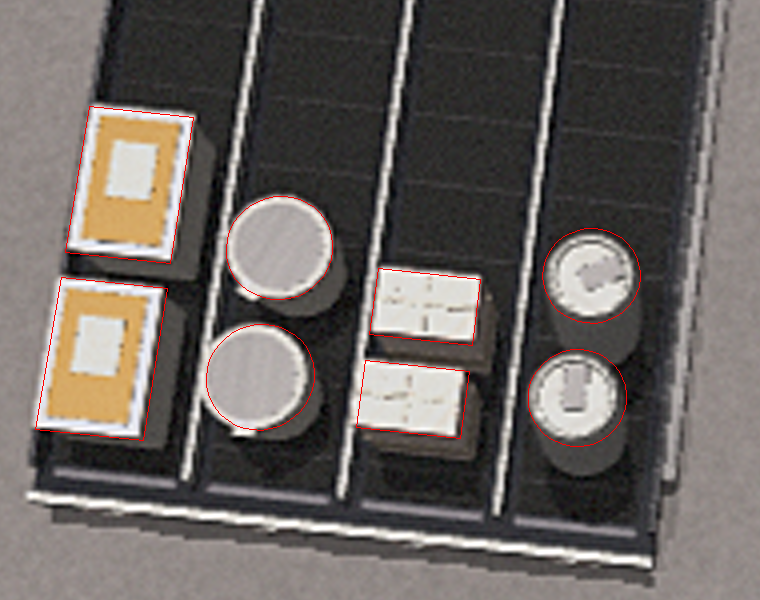

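View pics/fb.png

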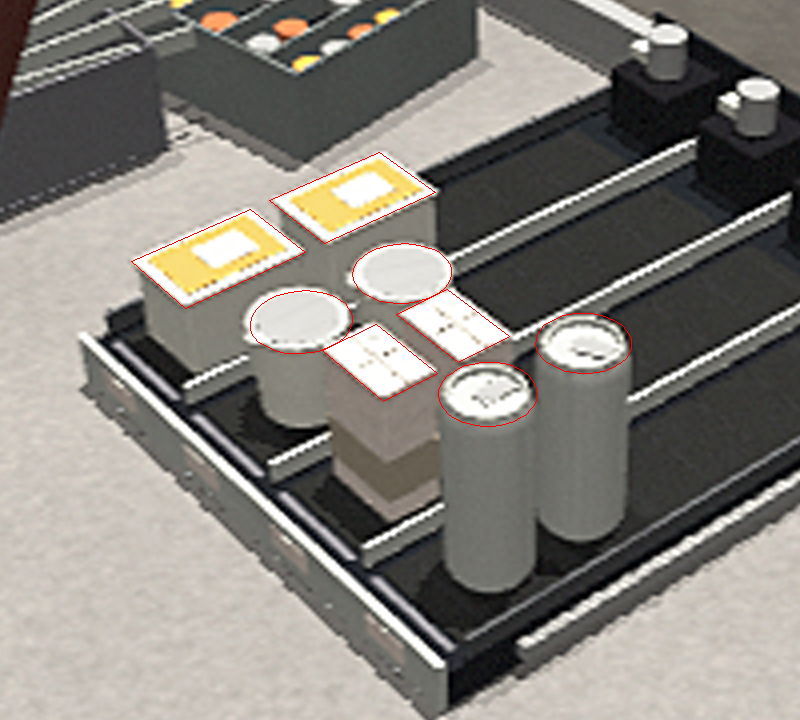

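View pics/ft.png

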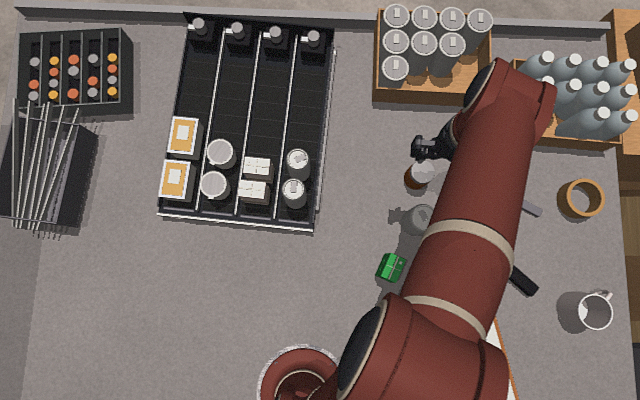

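```bash
python3 -c "
from workcell import arm
print(arm.state()['ft_force'],arm.state()['clock']);print(arm.job_done())"
```

```text
[-0.11207537 -0.54000988 -0.02709851] 38.7667
the job is handed in; nothing more can be done
None
```

All four new products now stand upright in their lanes, each close behind its old one, and the job is handed in at about 39 s of the 112 s allowed. I gripped each across the lane, lowered it until light contact (about 6 N) and then released it.

- **Position:** in the last top and side pictures all eight items lie on the outlines drawn for where they should be, to within about 2 mm. The gaps to the old stock are about 15 mm.
- **Alignment:** the tub and the carton sit square with the lanes. The old stock has not visibly moved.
- **Wide can:** the arm partly hid it in the last top picture. What shows of it is at its original spot, and I never reached for it. The green and yellow cartons were left alone.
- **Robot at hand-in:** clear of everything, with no force on the tool.

No check failed. The position readings scattered by 1–3 mm just after moves, so I let the arm settle and re-read before each set-down.

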